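# Sort dowel offcuts by thickness on the board and chock the row

## Task

Lay the four round dowel offcuts side by side on the grey sorting board, square across it and in one straight row along its middle, by thickness: the thickest against the raised end stop, then each next thinner one up against the one before. Close the row with the wedge chock, flat on its base along the thinnest dowel and up against it, so that nothing can roll away. Leave the glue bottle, the paint jar and the tin where they stand.

Things in the scene. Friction and masses are not known exactly. Their poses are not given: they have to be found in the camera images.
- dowel52: The thickest of the four round wooden dowel offcuts: plain brown solid cylinder, 52 mm in diameter, 60 mm long, lying on its side and free to roll, about 89 g. Origin at the cylinder's centre (26 mm above what it lies on); x runs along its axis (y and z turn as it rolls).
- dowel42: The second thickest of the four round wooden dowel offcuts: plain brown solid cylinder, 42 mm in diameter, 60 mm long, lying on its side and free to roll, about 58 g. Origin at the cylinder's centre (21 mm above what it lies on); x runs along its axis (y and z turn as it rolls).
- dowel32: The third thickest of the four round wooden dowel offcuts: plain brown solid cylinder, 32 mm in diameter, 60 mm long, lying on its side and free to roll, about 34 g. Origin at the cylinder's centre (16 mm above what it lies on); x runs along its axis (y and z turn as it rolls).
- dowel22: The thinnest of the four round wooden dowel offcuts: plain brown solid cylinder, 22 mm in diameter, 60 mm long, lying on its side and free to roll, about 16 g. Origin at the cylinder's centre (11 mm above what it lies on); x runs along its axis (y and z turn as it rolls).
- chock: Loose wooden wedge chock: a ridge-shaped block of the same brown wood, 60 mm long (x), standing on its 40 mm wide flat base (y), 28 mm high, both long sides sloping up to a flat top 20 mm wide; end faces upright; same either way round; about 30 g. Origin at the centre of its underside, z up. The thinnest dowel touches its slope when their centres are 28 mm apart horizontally.
- board: Grey sorting board fixed to the bench: flat slab 100 mm wide (x), 340 mm long (y), 15 mm thick. Origin at the centre of its underside, z up; the row runs along its y, the dowels lie along its x. A raised end stop stands at one end (either +y or -y); at the other end is only a flat 2 mm steel hanging plate (50 x 26 mm, look only, centre 148 mm from the board's centre).
- end_stop: Dark wooden end stop fixed across one end of the board: upright block 90 mm (x) by 24 mm thick (y) by 40 mm high, centre 148 mm from the board's centre, at the +y or the -y end. Origin at the centre of its underside, on the board's top; axes parallel to the board's; its flat inner face lies 12 mm from its origin towards the board's centre.
- glue_bottle: Bystander: white bottle with orange cap, 60 mm in diameter, 170 mm high, standing at the right. Origin at the centre of its underside.
- paint_jar: Bystander: red jar with white lid, 68 mm in diameter, 85 mm high, standing at the left. Origin at the centre of its underside.
- varnish_tin: Bystander: steel tin with a paper label, 80 mm in diameter, 75 mm high, standing at the right, nearer the robot than the glue bottle. Origin at the centre of its underside.
Mind the look-alikes: they are no part of the job. Leave any green or purple look-alike of the dowel32 alone.

How it is judged:
By the outcome, as a careful person would: the job done as asked, in the order asked, and still so for the second after the job is handed in, with the robot touching nothing.
It also fails if it takes over 109 s, if anything falls off the work surface, if the arm or the gripper's body presses on something with over 40 N, if the wrist force passes 120 N, or if a joint passes its speed limit or range.

## Robot

A 6-joint arm with a two-finger parallel gripper is mounted at the origin on the work surface. World frame = base frame: x ahead of the robot, y to its left, z up, the work surface at z = 0. Lengths are in m, angles in rad, forces in N, time in s.
With the tool pointing down it reaches from about 0.375 to 0.975 m from the base axis. Payload 3.8 kg.
Tool frame: the origin (TCP) lies midway between the tips of the shut fingers; the grasp point (between the pads) lies 19 mm behind it; z points along the fingers, y is the line along which they close (so a half turn about z gives the same grasp; the last joint's range is limited). The gripper opens to 85 mm and grips with 20 to 120 N. Pads are 22 mm wide; open, the fingers measure 114 mm over their backs; the gripper's body (76 mm by 85 mm) begins 54 mm behind the grasp point. The pads swing forward as they close: fully open they stand 13 mm farther back than shut.
Start: joints at [-1.348, 0.264, 1.604, -0, 1.274, -0.037], TCP at [0.173, -0.652, 0.231] pointing down, gripper open.
Joint ranges: [-2.63, 2.63], [-0.94, 2.18], [0.31, 2.57], [-1.31, 4.45], [0, 2.66], [-2.55, 2.55]. Speed limits (rad/s): [2.57, 2.57, 3.14, 3.14, 3.14, 3.14].

## Interface

Orientations are given as a rotation vector (axis times angle).
In Python, from workcell import bot, cams gives the robot as it stands.
- The arm moves only by the tool play_rows, never from a script. Its argument "rows" is a list of rows, each a list of 2 entries, a list of its own where there are three numbers: the shift along the tool's x, y, z scaled (see below), then the turn, a rotation vector about the tool's x, y, z scaled (see below). A call has 1 to 20 rows; each row is the pose to reach, as a shift and turn from the pose commanded when the call began, along the tool's axes at that moment; what a row does not reach only later rows make up. The controller multiplies each number of a shift by 250 mm and each number of a turn by 45 degrees. A row lasts 1/12 s, in which the tool goes at most 41.7 mm and 7.16 degrees, less where a joint would pass 70% of its speed; a pose out of reach is approached as far as the arm can. A call with a number of a shift or a turn outside -1 to 1 is refused whole. A call with a gripper value outside its range is refused whole. "claw" is the opening, from -1 (shut) to 1 (fully open), set as the call begins (left out, the last holds). The fingers move at their own pace and stop on an object; "newtons" is the grip in N (left out, the last holds). Time passes only in rows, so rows that repeat a pose let the fingers close. It gives the time, the measured TCP pose, the force, the opening and the grip force at its end, in the units of the state.
- bot.read_state(): the state, without advancing time (a new reading comes with each control period).
- cams.read_camera(name): name is "side" or "top" or "wrist"; returns a dict with "image" (400x640x3 uint8, red, green, blue), "K" (3x3 intrinsics, pixels), "k1" (the pictures are not rectified: a ray, as slopes to the right and down, at radius r is drawn at 1 + k1 r^2 times it, then the intrinsics apply), "T" (4x4, takes a point from camera to world coordinates); the wrist camera has in their place "mount" (4x4, takes a point from camera to tool coordinates, whose origin is the TCP and whose axes are the flange's). Camera axes: x right, y down, z forward; pixel columns grow to the right and rows downward; lengths in m; the calibration is good to about 2 mm. A picture is of the moment at which its call begins: read the wrist's pose just before it. There is no depth.
- bot.finish_job(): hands the job in; it is judged then, once.
The state is a dict: "time": time; "q": joint angles; "joint_vel": joint speeds; "joint_torque": joint torques, N m; "tool_pos": TCP position; "tcp_rot": TCP orientation; "wrist_force": force on the tool from outside, world axes, zero at the start; "torque": the same for the moment, N m; "width": opening from 0.0 (shut) to 1.0 (fully open); "grip_force": force on a finger pad.
Only numpy, scipy, OpenCV 4.12 (cv2) and the standard library are available. Lean on these libraries where they do the work, as an engineer would, in place of code of your own. Each camera call takes 0.05 s, during which the arm holds its last target. There are 200 camera calls.

## Working session

There is one attempt and no reset: what is moved stays moved. The work goes in short steps, Python scripts to look and compute and a tool call to move; the robot and the scene stay as the last step left them, time stands still between calls to the robot, and variables do not carry over. Pictures are saved under pics/ and viewed, at most 14 in all, crops included, and the job is handed in when it is done.

Besides the shell and the picture viewer there is one more tool, called after "Call:" as a command line: name --argument value ..., lists and objects as JSON in quotes. play_rows: Moves the arm, as the interface text tells. Its arguments: {"type":"object","properties":{"rows":{"type":"array","items":{"type":"array"}},"claw":{"type":"number"},"newtons":{"type":"number"}},"required":["rows"]}

```bash
mkdir -p pics; ls
cat > h.py <<'E'
import numpy as np, cv2, json
from workcell import bot, cams
from scipy.spatial.transform import Rotation as R
def snap(name,fn):
    s=bot.read_state(); c=cams.read_camera(name)
    cv2.imwrite(f'pics/{fn}.png',c['image'][:,:,::-1])
    T=np.array(c['T']) if 'T' in c else tcp(s)@np.array(c['mount'])
    np.savez(f'pics/{fn}.npz',K=c['K'],k1=c['k1'],T=T)
    return s
def tcp(s):
    T=np.eye(4);T[:3,:3]=R.from_rotvec(s['tcp_rot']).as_matrix();T[:3,3]=s['tool_pos'];return T
def ray(fn,uv):
    d=np.load(f'pics/{fn}.npz');K=d['K'];k=float(d['k1']);T=d['T']
    p=np.array([(uv[0]-K[0,2])/K[0,0],(uv[1]-K[1,2])/K[1,1]]);q=p.copy()
    for _ in range(30): q=p/(1+k*(q@q))
    return T[:3,3],T[:3,:3]@np.array([*q,1])
def onz(fn,uv,z):
    o,v=ray(fn,uv);return o+v*(z-o[2])/v[2]
def tri(*obs):
    A=np.zeros((3,3));b=np.zeros(3)
    for fn,uv in obs:
        o,v=ray(fn,uv);v=v/np.linalg.norm(v);P=np.eye(3)-np.outer(v,v);A+=P;b+=P@o
    x=np.linalg.solve(A,b)
    e=[np.linalg.norm(np.cross(x-ray(f,u)[0],ray(f,u)[1]/np.linalg.norm(ray(f,u)[1]))) for f,u in obs]
    return x,max(e)
def proj(fn,X):
    d=np.load(f'pics/{fn}.npz');K=d['K'];k=float(d['k1']);T=d['T']
    c=T[:3,:3].T@(np.asarray(X)-T[:3,3]);q=c[:2]/c[2];q=q*(1+k*(q@q));return K[:2,:2]@q+K[:2,2]
E
python3 - <<'E'
from h import *
s=snap('top','top0');snap('side','side0')
print(s)
for n in('top0','side0'):
    d=np.load(f'pics/{n}.npz');print(d['K'],d['k1'],d['T'])
E
```

```text
pics
{'time': 0.0, 'q': array([-1.34790025e+00,  2.64734591e-01,  1.60538823e+00, -4.25431524e-05,
        1.27367431e+00, -3.69261745e-02]), 'joint_vel': array([ 0.00028927,  0.0008241 ,  0.00025659,  0.00019599, -0.00041575,
        0.00010757]), 'joint_torque': array([-1.74191664e-03, -5.15118778e+01, -3.67311609e+01, -2.17918214e-04,
        1.30705704e-02,  3.83041780e-06]), 'tool_pos': array([ 0.17321953, -0.65164084,  0.22996683]), 'tcp_rot': array([-3.11294447e+00, -4.06716414e-01,  3.84855220e-04]), 'wrist_force': array([ 0.8787039 ,  0.33095298, -0.49700182]), 'torque': array([-0.0334362 , -0.0465532 , -0.01374113]), 'grip_force': 0.0, 'width': 1.0014389103955739}
[[398.79550744   0.         316.83202434]
 [  0.         398.79550744 197.34537442]
 [  0.           0.           1.        ]] -0.0072397035624211835 [[-2.33749562e-02 -9.85211154e-01  1.69742728e-01  3.12692448e-01]
 [-9.99726557e-01  2.29250848e-02 -4.61000789e-03  1.48178026e-02]
 [ 6.50464766e-04 -1.69804072e-01 -9.85477627e-01  1.09633101e+00]
 [ 0.00000000e+00  0.00000000e+00  0.00000000e+00  1.00000000e+00]]
[[364.64177232   0.         321.28211879]
 [  0.         364.64177232 197.06772278]
 [  0.           0.           1.        ]] -0.024374499324739916 [[-0.81621144 -0.35946909  0.45230617  0.11652446]
 [-0.5777402   0.50254783 -0.64316556  0.57838344]
 [ 0.00389265 -0.78627454 -0.61786503  0.61761361]
 [ 0.          0.          0.          1.        ]]
```

View pics/top0.png

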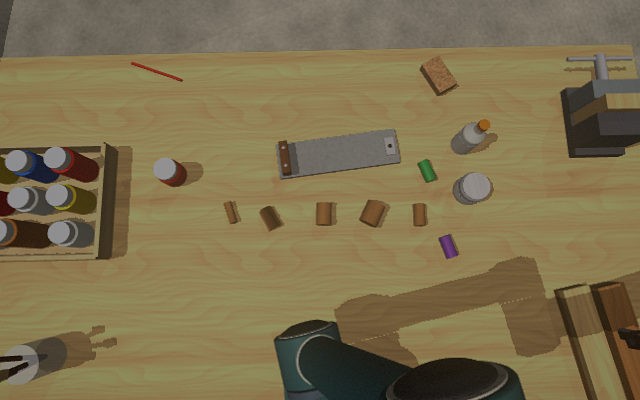

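View pics/side0.png

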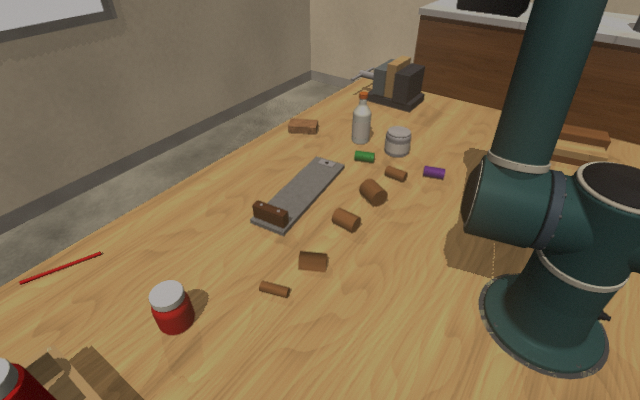

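Top view: the board runs from (278,160) to (398,145) with its stop on the left. Five brown pieces lie at (231,212), (270,217), (325,213), (373,212) and (420,214). The green and purple look-alikes are at (428,170) and (448,246). I'll enlarge both views.

Run:
```python
import cv2
a=cv2.imread('pics/top0.png')[120:240,210:450];cv2.imwrite('pics/c1.png',cv2.resize(a,None,fx=3.333333,fy=3.333333,interpolation=cv2.INTER_CUBIC))
a=cv2.imread('pics/side0.png')[145:305,235:435];cv2.imwrite('pics/c2.png',cv2.resize(a,None,fx=3.75,fy=3.75,interpolation=cv2.INTER_CUBIC))
```

```text
(no output)
```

View pics/c1.png

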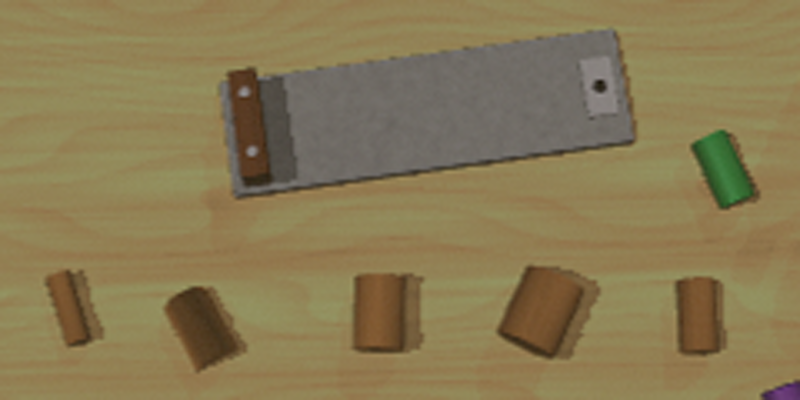

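View pics/c2.png

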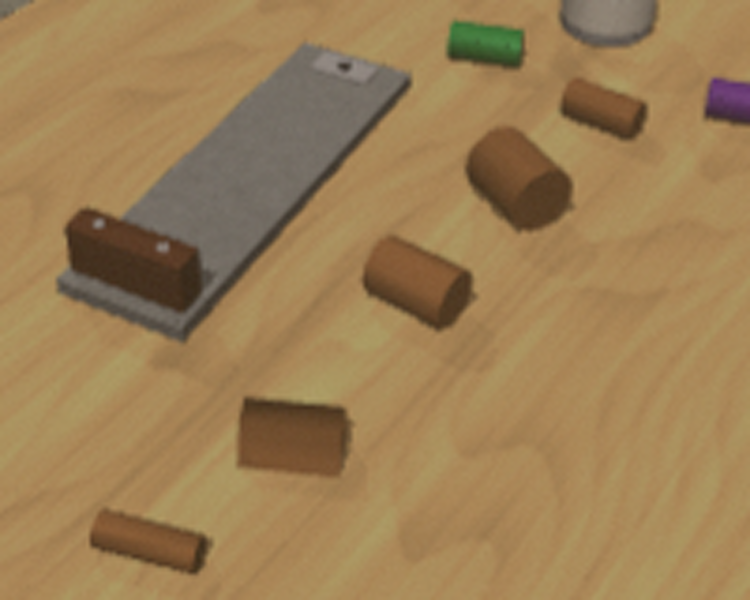

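The crops (scale 3.33 and 3.75) show: in c1, the 22 mm dowel at (70,308), the chock at (203,328), the 42 at (380,313), the 52 at (542,311) and the 32 at (698,316). The stop is at the left end. In c2 they are at (149,541), (295,437), (418,282), (520,178) and (604,108).

Run:
```python
from h import *
t=lambda u,v:('top0',(210+u/3.33333,120+v/3.33333)); s=lambda u,v:('side0',(235+u/3.75,145+v/3.75))
P={'d22':((70,308),(149,541)),'chock':((203,328),(295,437)),'d42':((380,313),(418,282)),'d52':((542,311),(520,178)),'d32':((698,316),(604,108)),
'green':((722,169),(486,44)),'b_far_left':((219,82),(60,281)),'b_nearleft':((236,192),(183,331)),'b_nearright':((635,139),(411,75)),'b_farright':((615,30),(306,44)),
'stop_topNL':((245,180),(190,268)),'stop_topTL':((229,73),(67,237)),'stop_topTR':((256,69),(87,210)),'stop_topNR':((271,178),(200,247))}
for k,(a,b) in P.items():
    x,e=tri(t(*a),s(*b));print(k,x.round(4),round(e,4), onz('top0',t(*a)[1],.015).round(4) if 'b_' in k else '')
# axis dirs from top ends
for k,a,b in [('d22',(60,273),(80,344)),('chock',(186,295),(220,360)),('d42',(381,275),(379,350)),('d52',(556,272),(527,349)),('d32',(697,280),(699,352))]:
    A=onz('top0',t(*a)[1],.02);B=onz('top0',t(*b)[1],.02);print(k,np.degrees(np.arctan2(*(B-A)[[1,0]])).round(1),np.linalg.norm(B-A).round(4))
c=cams.read_camera('wrist');print(c['mount'],c['K'])
```

```text
d22 [0.4644 0.2476 0.006 ] 0.0005 
chock [0.4455 0.1379 0.0028] 0.0005 
d42 [ 0.4527 -0.0086  0.0159] 0.0002 
d52 [ 0.4501 -0.1408  0.0213] 0.0003 
d32 [ 0.4448 -0.2699  0.012 ] 0.0005 
green [ 0.568  -0.2987  0.0115] 0.0 
b_far_left [0.6536 0.1222 0.0079] 0.001 [0.6523 0.122  0.015 ]
b_nearleft [0.5582 0.1088 0.0046] 0.0011 [0.5569 0.1084 0.015 ]
b_nearright [ 0.5969 -0.2282  0.007 ] 0.0003 [ 0.5946 -0.2265  0.015 ]
b_farright [ 0.6937 -0.2165  0.0072] 0.0005 [ 0.6905 -0.2151  0.015 ]
stop_topNL [0.5579 0.0976 0.0506] 0.0008 
stop_topTL [0.6519 0.1111 0.0393] 0.0003 
stop_topTR [0.6531 0.0887 0.0467] 0.0004 
stop_topNR [0.5616 0.0782 0.0517] 0.0024 
d22 -163.8 0.0613
chock -153.0 0.0605
d42 177.0 0.0617
d52 157.0 0.0682
d32 177.7 0.0592
[[ 8.85981194e-05 -9.44968122e-01 -3.27162406e-01  8.41556999e-02]
 [ 9.99999837e-01  2.68177588e-04 -5.03790057e-04 -2.23315352e-04]
 [ 5.63803169e-04 -3.27162308e-01  9.44967992e-01 -1.42709124e-01]
 [ 0.00000000e+00  0.00000000e+00  0.00000000e+00  1.00000000e+00]] [[276.15253816   0.         321.89118658]
 [  0.         276.15253816 200.58591402]
 [  0.           0.           1.        ]]
```

```bash
cat >> h.py <<'E'
def plan(xyz,yaw,s=None):
    "yaw = world angle of tool x (deg), tool down; prints scaled shift and turn from the measured pose"
    s=s or bot.read_state();T=tcp(s);a=np.radians(yaw)
    x=np.array([np.cos(a),np.sin(a),0]);z=np.array([0,0,-1.]);Rt=np.c_[x,np.cross(z,x),z]
    print('shift',(T[:3,:3].T@(np.array(xyz)-T[:3,3])/.25).round(3),'turn',(R.from_matrix(T[:3,:3].T@Rt).as_rotvec()/(np.pi/4)).round(3),
     'now',T[:3,3].round(4),'yaw',np.degrees(np.arctan2(T[1,0],T[0,0])).round(2))
E
python3 - <<'E'
from h import *
plan((.45,-.14,.25),60);plan((.45,-.14,.25),67);plan((.45-.14,-.40,.25),40)
E
```

```text
shift [ 1.596 -1.694 -0.076] turn [-2.000e-03 -1.000e-03 -1.003e+00] now [ 0.1733 -0.6518  0.2302] yaw 14.88
shift [ 1.596 -1.694 -0.076] turn [-2.000e-03 -1.000e-03 -1.158e+00] now [ 0.1733 -0.6518  0.2302] yaw 14.88
shift [ 0.787 -0.833 -0.078] turn [-0.002 -0.001 -0.558] now [ 0.1733 -0.6518  0.2302] yaw 14.88
```

Call:
play_rows --rows '[[[0.8,-0.84,-0.08],[0,0,-0.5]],[[0.8,-0.84,-0.08],[0,0,-0.5]],[[0.8,-0.84,-0.08],[0,0,-0.5]],[[0.8,-0.84,-0.08],[0,0,-0.5]],[[0.8,-0.84,-0.08],[0,0,-0.5]],[[0.8,-0.84,-0.08],[0,0,-0.5]],[[0.8,-0.84,-0.08],[0,0,-0.5]],[[0.8,-0.84,-0.08],[0,0,-0.5]]]' --claw 1 --newtons 25

```text
time: 0.82
tool_pos: [0.3153, -0.3924, 0.2516]
tcp_rot: [-2.971, -1.013, -0.004]
wrist_force: [-0.2, 0.1, 0.1]
width: 0.998
grip_force: 0.0
```

Run:
```python
from h import *
plan((.45,-.14,.25),67)
```

```text
shift [ 1.043 -0.47   0.01 ] turn [-0.    -0.005 -0.652] now [ 0.3153 -0.3924  0.2516] yaw 37.66
```

Call:
play_rows --rows '[[[1,-0.46,0.01],[0,0,-0.65]],[[1,-0.46,0.01],[0,0,-0.65]],[[1,-0.46,0.01],[0,0,-0.65]],[[1,-0.46,0.01],[0,0,-0.65]],[[1,-0.46,0.01],[0,0,-0.65]],[[1,-0.46,0.01],[0,0,-0.65]],[[1,-0.46,0.01],[0,0,-0.65]],[[1,-0.46,0.01],[0,0,-0.65]],[[1,-0.46,0.01],[0,0,-0.65]],[[1,-0.46,0.01],[0,0,-0.65]]]'

```text
time: 1.65
tool_pos: [0.4413, -0.1554, 0.2485]
tcp_rot: [2.625, 1.726, -0.001]
wrist_force: [-1.3, 0.2, 0.4]
width: 1.002
grip_force: 0.0
```

Run:
```python
from h import *
s=snap('wrist','w1');print(s['tool_pos'],s['joint_vel'].round(3),s['q'])
```

```text
[ 0.44126602 -0.15535217  0.2485491 ] [-0.024 -0.003  0.001  0.002 -0.001  0.004] [-3.91191326e-01 -1.47405193e-01  2.00589851e+00 -7.97226052e-04
  1.28358379e+00  1.62877274e-02]
```

View pics/w1.png

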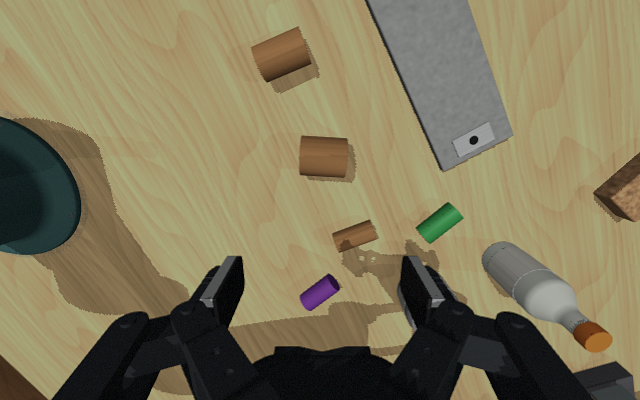

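Wrist view: the 52 mm dowel is at (324,157), the 32 at (355,236) and the 42 at (282,54). The board's open-end corners are at (446,169) and (512,132). Next I'll fit cylinder outlines to the brown masks.

```bash
cat >> h.py <<'E'
from scipy.optimize import minimize
from scipy.spatial import ConvexHull
def pts(kind,x,y,yaw,z0=0):
    a=np.radians(yaw);u=np.array([np.cos(a),np.sin(a),0]);v=np.array([-np.sin(a),np.cos(a),0]);k=np.array([0,0,1.])
    c=np.array([x,y,z0])
    if kind=='chock': sec=[(-.02,0),(.02,0),(.01,.028),(-.01,.028)]
    else:
        r=kind/2000;t=np.linspace(0,2*np.pi,36);sec=[(r*np.cos(q),r+r*np.sin(q)) for q in t]
    return np.array([c+e*.03*u+p*v+h*k for e in(-1,1) for p,h in sec])
def hull(fn,P):
    q=np.array([proj(fn,p) for p in P]);return q[ConvexHull(q).vertices]
def mask(fn,near,half=40,diff=None):
    im=cv2.imread(f'pics/{fn}.png');hsv=cv2.cvtColor(im,cv2.COLOR_BGR2HSV)
    x0,y0=int(near[0]),int(near[1]);b=im.astype(int)
    # wood brown: high red/blue ratio
    m=((b[...,2]>1.75*b[...,0])&(hsv[...,0]<14)&(hsv[...,1]>90)).astype(np.uint8)
    m=cv2.morphologyEx(m,cv2.MORPH_CLOSE,np.ones((3,3),np.uint8))
    w=np.zeros_like(m);w[max(0,y0-half):y0+half,max(0,x0-half):x0+half]=1
    n,l,st,ce=cv2.connectedComponentsWithStats(m*w)
    i=max(range(1,n),key=lambda i:st[i,4]);c=max(cv2.findContours((l==i).astype(np.uint8),0,1)[0],key=cv2.contourArea)
    out=np.zeros_like(m);cv2.fillConvexPoly(out,cv2.convexHull(c),1);return out
def fit(fn,kind,near,guess,z0=0,half=40):
    m=mask(fn,near,half).astype(float);S=16
    def cost(p):
        h=hull(fn,pts(kind,*p,z0=z0));g=np.zeros(m.shape,np.uint8)
        cv2.fillConvexPoly(g,np.round(h*S).astype(np.int32),255,cv2.LINE_AA,4)
        g=g/255.;return 1-np.minimum(g,m).sum()/np.maximum(g,m).sum()
    r=minimize(cost,guess,method='Nelder-Mead',options=dict(initial_simplex=np.array([guess]+[np.array(guess)+d for d in([.01,0,0],[0,.01,0],[0,0,8.])]),xatol=1e-4,fatol=1e-4,maxiter=200))
    return r.x.round(4),round(r.fun,3)
E
python3 - <<'E'
from h import *
im=cv2.imread('pics/w1.png');hsv=cv2.cvtColor(im,cv2.COLOR_BGR2HSV)
for u,v in[(282,54),(324,157),(355,236),(310,78),(348,160),(345,180),(285,87),(200,150),(410,250),(370,270)]: print((u,v),im[v,u],hsv[v,u])
G={52:(.45,-.14,157),42:(.45,-.009,177),32:(.445,-.27,178),22:(.464,.248,-164),'chock':(.4455,.138,-153)}
for k,n in((52,(324,157)),(42,(282,54)),(32,(355,236))): print('w',k,fit('w1',k,n,G[k]))
for k,n in((52,(373,212)),(42,(325,213)),(32,(420,214)),(22,(231,212)),('chock',(270,218))): print('t',k,fit('top0',k,n,G[k],half=22))
E
```

```text
(282, 54) [ 61  96 132] [ 15 137 132]
(324, 157) [ 60  98 133] [ 16 140 133]
(355, 236) [ 68 105 144] [ 15 135 144]
(310, 78) [ 72 104 123] [ 19 106 123]
(348, 160) [ 75 108 127] [ 19 104 127]
(345, 180) [ 83 116 137] [ 18 101 137]
(285, 87) [ 79 113 132] [ 19 102 132]
(200, 150) [111 153 167] [ 22  86 167]
(410, 250) [ 63  90 108] [ 18 106 108]
(370, 270) [ 73 104 124] [ 18 105 124]
w 52 (array([  0.4317,  -0.1746, 169.5373]), np.float64(0.996))
w 42 (array([ 4.209000e-01, -5.190000e-02,  2.161108e+02]), np.float64(0.97))
w 32 (array([  0.452 ,  -0.3026, 183.0301]), np.float64(0.999))
t 52 (array([ 4.733000e-01, -1.188000e-01,  2.233889e+02]), np.float64(0.998))Traceback (most recent call last):
  File "<stdin>", line 6, in <module>
  File "h.py", line 57, in fit
    m=mask(fn,near,half).astype(float);S=16
      ~~~~^^^^^^^^^^^^^^
  File "h.py", line 54, in mask
    i=max(range(1,n),key=lambda i:st[i,4]);c=max(cv2.findContours((l==i).astype(np.uint8),0,1)[0],key=cv2.contourArea)
ValueError: max() iterable argument is empty
```

```bash
sed -i 's/m=((b\[.*/m=((cv2.GaussianBlur(hsv,(3,3),0)[...,1]>120)\&(hsv[...,0]<20)).astype(np.uint8)/' h.py
python3 - <<'E'
from h import *
G={52:(.45,-.14,157),42:(.45,-.009,177),32:(.445,-.27,178),22:(.464,.248,-164),'chock':(.4455,.138,-153)}
for k,n in((52,(324,157)),(42,(282,54)),(32,(355,236))): print('w',k,fit('w1',k,n,G[k]))
for k,n in((52,(373,212)),(42,(325,213)),(32,(420,214)),(22,(231,212)),('chock',(270,218))): print('t',k,fit('top0',k,n,G[k],half=22))
for z in (.015,):
    for c in((446,169),(512,132)): print(onz('w1',c,z))
plan((.45,-.14,.15),67)
E
```

```text
w 52 (array([ 4.498000e-01, -1.379000e-01,  1.532242e+02]), np.float64(0.059))
w 42 (array([ 4.523000e-01, -7.000000e-03,  1.769942e+02]), np.float64(0.056))
w 32 (array([  0.4453,  -0.2678, 179.7474]), np.float64(0.099))
t 52 (array([ 4.504000e-01, -1.442000e-01,  1.592462e+02]), np.float64(0.154))
t 42 (array([ 4.526000e-01, -1.240000e-02,  1.783792e+02]), np.float64(0.183))
t 32 (array([  0.4417,  -0.2679, 172.338 ]), np.float64(0.191))
t 22 (array([   0.4653,    0.2443, -163.7479]), np.float64(0.224))
t chock (array([ 4.439000e-01,  1.383000e-01, -1.509915e+02]), np.float64(0.184))
[ 0.59892517 -0.22280228  0.015     ]
[ 0.69222242 -0.2086574   0.015     ]
shift [0.072 0.008 0.394] turn [-0.001  0.001 -0.009] now [ 0.4411 -0.1558  0.2486] yaw 66.59
```

Run:
```python
from h import *
plan((.45,-.138,.09),63.5);plan((.45,-.138,.009),63.5)
```

```text
shift [0.08  0.005 0.634] turn [-0.001  0.001  0.069] now [ 0.4411 -0.1558  0.2486] yaw 66.59
shift [0.08  0.005 0.958] turn [-0.001  0.001  0.069] now [ 0.4411 -0.1558  0.2486] yaw 66.59
```

Call:
play_rows --rows '[[[0.08,0.005,0.2],[0,0,0.07]],[[0.08,0.005,0.4],[0,0,0.07]],[[0.08,0.005,0.6],[0,0,0.07]],[[0.08,0.005,0.7],[0,0,0.07]],[[0.08,0.005,0.8],[0,0,0.07]],[[0.08,0.005,0.9],[0,0,0.07]],[[0.08,0.005,0.958],[0,0,0.07]],[[0.08,0.005,0.958],[0,0,0.07]],[[0.08,0.005,0.958],[0,0,0.07]]]'

```text
time: 2.45
tool_pos: [0.4494, -0.1379, 0.0086]
tcp_rot: [-2.672, -1.649, 0.003]
wrist_force: [1.0, -0.5, 0.2]
width: 1.0
grip_force: 0.0
```

Call:
play_rows --rows '[[[0,0,0],[0,0,0]],[[0,0,0],[0,0,0]],[[0,0,0],[0,0,0]],[[0,0,0],[0,0,0]],[[0,0,0],[0,0,0]],[[0,0,0],[0,0,0]],[[0,0,0],[0,0,0]],[[0,0,0],[0,0,0]]]' --claw -1 --newtons 25

```text
time: 3.12
tool_pos: [0.4523, -0.1379, 0.0112]
tcp_rot: [2.668, 1.652, 0.003]
wrist_force: [-0.9, -1.4, 6.5]
width: 0.7
grip_force: 27.6
```

Run:
```python
from h import *
s=snap('wrist','w2');print(s)
```

```text
{'time': 3.1167, 'q': array([-3.48119943e-01,  1.37676232e-01,  2.21529175e+00, -1.06769596e-03,
        7.84832327e-01,  1.14773438e-01]), 'joint_vel': array([-1.58364654e-03, -4.76270456e-05, -9.19373061e-04, -8.60281019e-04,
       -5.29225836e-04,  5.65223581e-04]), 'joint_torque': array([  1.1528701 , -32.02337623, -24.9672085 ,   0.5776892 ,
        -0.26261346,  -0.03244043]), 'tool_pos': array([ 0.45233015, -0.13794051,  0.01119471]), 'tcp_rot': array([2.66822258, 1.6518342 , 0.00275851]), 'wrist_force': array([-0.85394731, -1.43380875,  6.49403228]), 'torque': array([-0.29979074,  0.30755544, -0.02724668]), 'grip_force': 27.613298892974854, 'width': 0.6997279650600313}
```

View pics/w2.png

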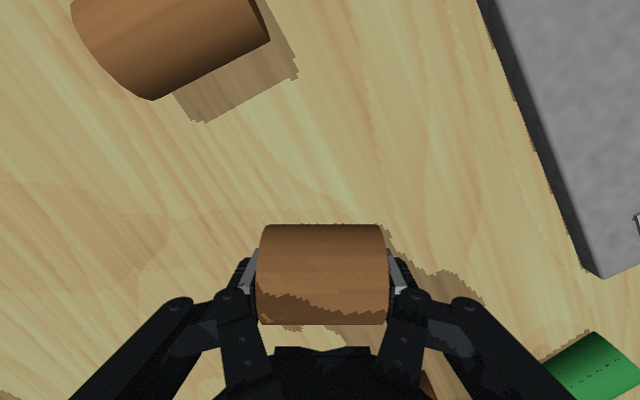

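The 52 mm dowel is held square between the pads (columns 256–389, centred on 322). I'll lift it and hover over the board, short of the stop.

Run:
```python
from h import *
print(fit('w2',52,(322,275),(.45,-.138,153.5),half=90))
plan((.452,-.138,.16),63.5);plan((.622,-.02,.16),96.5)
```

```text
(array([ 4.515000e-01, -1.383000e-01,  1.535768e+02]), np.float64(0.033))
shift [-0.001  0.001 -0.595] turn [0.005 0.    0.   ] now [ 0.4523 -0.1379  0.0112] yaw 63.52
shift [ 0.725  0.399 -0.594] turn [ 0.005  0.002 -0.733] now [ 0.4523 -0.1379  0.0112] yaw 63.52
```

Call:
play_rows --rows '[[[0,0,-0.15],[0,0,0]],[[0,0,-0.3],[0,0,0]],[[0,0,-0.45],[0,0,0]],[[0.05,0.03,-0.6],[0,0,-0.1]],[[0.73,0.4,-0.6],[0,0,-0.73]],[[0.73,0.4,-0.6],[0,0,-0.73]],[[0.73,0.4,-0.6],[0,0,-0.73]],[[0.73,0.4,-0.6],[0,0,-0.73]],[[0.73,0.4,-0.6],[0,0,-0.73]],[[0.73,0.4,-0.6],[0,0,-0.73]],[[0.73,0.4,-0.6],[0,0,-0.73]],[[0.73,0.4,-0.6],[0,0,-0.73]]]'

```text
time: 4.17
tool_pos: [0.6207, -0.0183, 0.1589]
tcp_rot: [-2.094, -2.341, 0.002]
wrist_force: [-1.4, -0.4, -1.2]
width: 0.695
grip_force: 28.4
```

Run:
```python
from h import *
s=snap('wrist','w3');print(s['tool_pos'],s['width'],s['joint_vel'].round(3))
```

```text
[ 0.62068305 -0.0182618   0.1588681 ] 0.6950808654042046 [-0.018 -0.017  0.019  0.    -0.002  0.001]
```

View pics/w3.png

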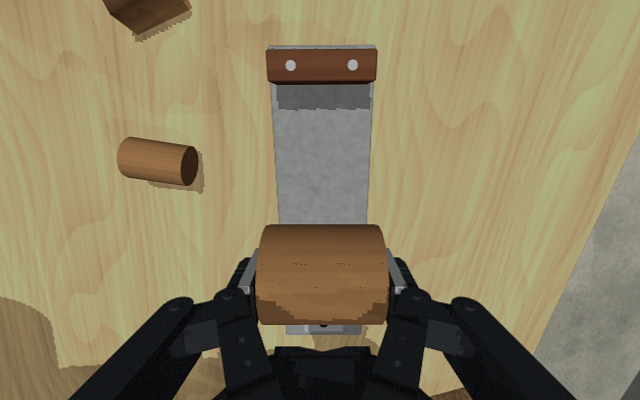

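Run:
```python
import cv2
a=cv2.imread('pics/w3.png')[38:228,250:400];cv2.imwrite('pics/c3.png',cv2.resize(a,None,fx=3,fy=3,interpolation=cv2.INTER_CUBIC))
```

```text
(no output)
```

View pics/c3.png

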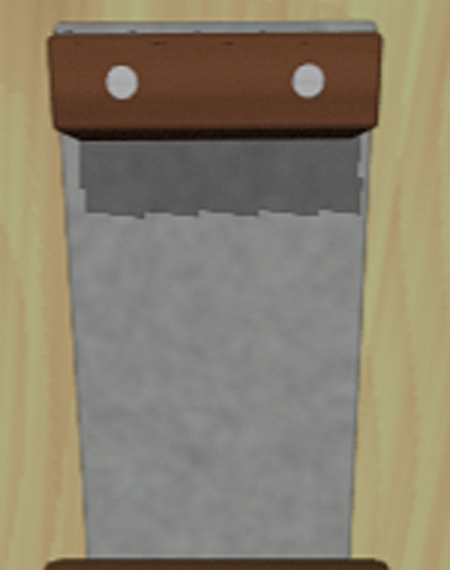

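In the crop (×3, offset 250,38), the stop's top corners are (48,34), (383,33), (53,128) and (377,125). Its inner foot line is (75,138)–(368,136). The board edges run (61,134)→(87,555) and (369,134)→(350,555).

Run:
```python
from h import *
f=lambda u,v,z:onz('w3',(250+u/3,38+v/3),z)[:2]
L1,L2,R1,R2=f(61,134,.015),f(87,555,.015),f(369,134,.015),f(350,555,.015)
print('edges',L1,L2,R1,R2)
for a,b in((L1,L2),(R1,R2)): print('dir',np.degrees(np.arctan2(*(a-b)[::-1])))
print('width',np.linalg.norm(L1-R1),np.linalg.norm(L2-R2))
A,B,C,D=[f(*p,.055) for p in((48,34),(383,33),(53,128),(377,125))]
print('stop top',A,B,C,D,np.linalg.norm(A-B),np.linalg.norm(C-D),np.linalg.norm(A-C),np.linalg.norm(B-D),'ang',np.degrees(np.arctan2(*(B-A)[::-1])),np.degrees(np.arctan2(*(D-C)[::-1])))
print('foot',f(75,138,.015),f(368,136,.015)); print('end',f(54,24,.015),f(376,22,.015))
# height check: wrist + top for stop corners
t=lambda u,v:('top0',(210+u/3.33333,120+v/3.33333));w=lambda u,v:('w3',(250+u/3,38+v/3))
print(tri(t(229,73),w(53,128)) if 0 else tri(t(229,73),w(383,33)),tri(t(245,180),w(48,34)),tri(t(256,69),w(377,125)),tri(t(271,178),w(53,128)))
print('d42',fit('w3',42,(158,161),(.4525,-.008,177),half=50))
```

```text
edges [0.55948318 0.08045956] [ 0.5765432  -0.06471831] [0.6570708  0.09134443] [ 0.67497614 -0.05368381]
dir 96.7021545650206
dir 97.03818250850539
width 0.09819278766925786 0.09904950732415108
stop top [0.56204326 0.10245338] [0.65010685 0.11250278] [0.56442769 0.07970544] [0.65243056 0.09027926] 0.08863512987552863 0.08863583701685725 0.02287256728931215 0.02234467686782944 ang 6.5101663514927015 6.851426120214585
foot [0.56398533 0.07977854] [0.6568546  0.09072892]
end [0.55580043 0.11130686] [0.6537847  0.12276999]
(array([0.65000235, 0.11194326, 0.04948086]), np.float64(0.0018236821600641588)) (array([0.5600045 , 0.10100943, 0.04653736]), np.float64(0.002701571639813398)) (array([0.65407708, 0.09003346, 0.04353454]), np.float64(0.0013933820770247144)) (array([0.56189323, 0.07901752, 0.041445  ]), np.float64(0.001441898371235671))
d42 (array([ 4.523000e-01, -7.100000e-03,  1.769937e+02]), np.float64(0.057))
```

```bash
cat >> h.py <<'E'
F=np.array([.6084,.0853]);e_=np.array([-np.sin(np.radians(6.8)),np.cos(np.radians(6.8))])
def S(s,z): return (*(F-e_*s/1000),z)
E
python3 - <<'E'
from h import *
plan(S(28,.07),96.8);plan(S(28,.026),96.8);plan(S(24,.026),96.8)
E
```

```text
shift [ 0.307 -0.     0.356] turn [-0.002  0.    -0.011] now [ 0.6204 -0.0187  0.1589] yaw 96.32
shift [ 0.307 -0.     0.532] turn [-0.002  0.    -0.011] now [ 0.6204 -0.0187  0.1589] yaw 96.32
shift [ 0.323 -0.     0.532] turn [-0.002  0.    -0.011] now [ 0.6204 -0.0187  0.1589] yaw 96.32
```

Call:
play_rows --rows '[[[0.15,0,0.1],[0,0,-0.01]],[[0.3,0,0.2],[0,0,-0.01]],[[0.307,0,0.3],[0,0,-0.01]],[[0.307,0,0.4],[0,0,-0.01]],[[0.307,0,0.48],[0,0,-0.01]],[[0.307,0,0.51],[0,0,-0.01]],[[0.307,0,0.53],[0,0,-0.01]],[[0.312,0,0.53],[0,0,-0.01]],[[0.318,0,0.53],[0,0,-0.01]],[[0.323,0,0.53],[0,0,-0.01]],[[0.323,0,0.53],[0,0,-0.01]],[[0.323,0,0.53],[0,0,-0.01]]]'

```text
time: 5.22
tool_pos: [0.613, 0.059, 0.028]
tcp_rot: [2.084, 2.347, -0.003]
wrist_force: [-0.5, -7.8, -0.3]
width: 0.701
grip_force: 28.5
```

Run:
```python
from h import *
s=bot.read_state();print(s['wrist_force'],s['tool_pos'],'s=',(F-s['tool_pos'][:2])@e_*1000);plan(S(28,.16),96.8)
```

```text
[-0.51419275 -7.84056915 -0.29270615] [0.6130443  0.05900143 0.02798056] s= 26.663475745281158
shift [-0.007 -0.006 -0.528] turn [ 0.001  0.005 -0.   ] now [0.613 0.059 0.028] yaw 96.8
```

Call:
play_rows --rows '[[[-0.004,0,0.004],[0,0,0]],[[-0.006,0,0.008],[0,0,0]],[[-0.006,0,0.008],[0,0,0]],[[-0.006,0,0.008],[0,0,0]]]'

```text
time: 5.55
tool_pos: [0.614, 0.0591, 0.0263]
tcp_rot: [2.084, 2.347, 0.001]
wrist_force: [-1.6, -6.7, 2.5]
width: 0.698
grip_force: 28.9
```

Call:
play_rows --rows '[[[0,0,0],[0,0,0]],[[0,0,0],[0,0,0]],[[0,0,0],[0,0,0]],[[0,0,0],[0,0,0]],[[0,0,0],[0,0,0]],[[0,0,0],[0,0,0]]]' --claw 1

```text
time: 6.05
tool_pos: [0.6128, 0.0607, 0.0247]
tcp_rot: [-2.086, -2.349, -0.0]
wrist_force: [-1.0, 0.0, 1.2]
width: 1.003
grip_force: 0.0
```

Run:
```python
from h import *
s=snap('wrist','w4');print(s['wrist_force'],s['tool_pos'],s['width'],'s=',(F-s['tool_pos'][:2])@e_*1000)
m=fit('w4',52,(322,275),(.6115,.0595,6.8),z0=.015,half=90);print(m,(F-m[0][:2])@e_*1000)
```

```text
[-0.95081674  0.00887231  1.24637629] [0.61282732 0.0607272  0.02470713] 1.0027405799046745 s= 24.92415884201693
(array([0.6068, 0.0818, 6.7889]), np.float64(0.361)) 3.2859329290824757
```

View pics/w4.png

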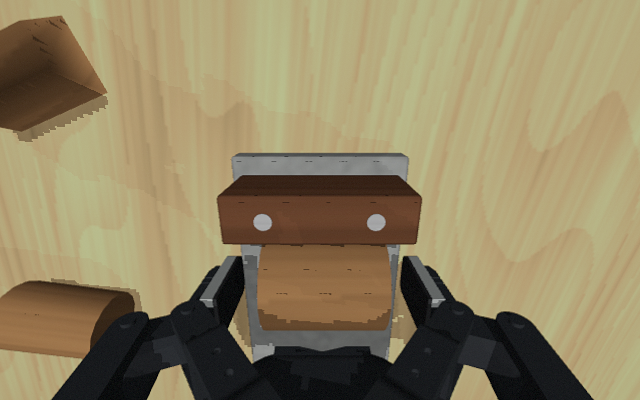

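Dowel52 sits against the stop (columns 259–391, rows 245–330), clear of the open fingers. Next is dowel42.

Run:
```python
from h import *
plan((.4523,-.0071,.13),87);plan((.4523,-.0071,.006),87)
```

```text
shift [-0.193 -0.67  -0.421] turn [-0.    -0.     0.218] now [0.6128 0.0607 0.0247] yaw 96.8
shift [-0.193 -0.67   0.075] turn [-0.    -0.     0.218] now [0.6128 0.0607 0.0247] yaw 96.8
```

Call:
play_rows --rows '[[[0,0,-0.15],[0,0,0]],[[0,0,-0.3],[0,0,0]],[[-0.02,-0.1,-0.4],[0,0,0.05]],[[-0.193,-0.67,-0.4],[0,0,0.218]],[[-0.193,-0.67,-0.4],[0,0,0.218]],[[-0.193,-0.67,-0.4],[0,0,0.218]],[[-0.193,-0.67,-0.4],[0,0,0.218]],[[-0.193,-0.67,-0.3],[0,0,0.218]],[[-0.193,-0.67,-0.17],[0,0,0.218]],[[-0.193,-0.67,-0.05],[0,0,0.218]],[[-0.193,-0.67,0.04],[0,0,0.218]],[[-0.193,-0.67,0.075],[0,0,0.218]],[[-0.193,-0.67,0.075],[0,0,0.218]],[[-0.193,-0.67,0.075],[0,0,0.218]]]'

```text
time: 7.27
tool_pos: [0.4524, -0.0072, 0.0063]
tcp_rot: [-2.279, -2.162, 0.0]
wrist_force: [-0.3, -0.1, 0.1]
width: 0.998
grip_force: 0.0
```

Call:
play_rows --rows '[[[0,0,0],[0,0,0]],[[0,0,0],[0,0,0]],[[0,0,0],[0,0,0]],[[0,0,0],[0,0,0]],[[0,0,0],[0,0,0]],[[0,0,0],[0,0,0]],[[0,0,0],[0,0,0]]]' --claw -1

```text
time: 7.85
tool_pos: [0.4541, -0.0073, 0.0078]
tcp_rot: [2.277, 2.16, 0.004]
wrist_force: [-0.0, 0.2, 6.3]
width: 0.695
grip_force: 26.9
```

Run:
```python
from h import *
s=snap('wrist','w5');print(s['tool_pos'],s['width'],s['wrist_force'])
m=fit('w5',42,(322,275),(.4523,-.0071,177),half=90);print(m, tcp(s)[:3,:3].T@(np.array([*m[0][:2],.021])-s['tool_pos']))
plan(S(76,.10),96.8);plan(S(76,.024),96.8);plan(S(70.5,.024),96.8)
```

```text
[ 0.45412602 -0.00733822  0.00783108] 0.6950511342370757 [-0.00801057  0.20340471  6.25440256]
(array([ 4.537000e-01, -7.300000e-03,  1.771625e+02]), np.float64(0.028)) [ 1.55378715e-05 -3.80061763e-04 -1.31703690e-02]
shift [ 0.103  0.65  -0.366] turn [ 0.005  0.    -0.218] now [ 0.4541 -0.0073  0.0078] yaw 86.98
shift [ 0.103  0.649 -0.062] turn [ 0.005  0.    -0.218] now [ 0.4541 -0.0073  0.0078] yaw 86.98
shift [ 0.125  0.645 -0.062] turn [ 0.005  0.    -0.218] now [ 0.4541 -0.0073  0.0078] yaw 86.98
```

Call:
play_rows --rows '[[[0,0,-0.15],[0,0,0]],[[0,0,-0.3],[0,0,0]],[[0.02,0.15,-0.37],[0,0,-0.05]],[[0.103,0.657,-0.37],[0,0,-0.218]],[[0.103,0.657,-0.37],[0,0,-0.218]],[[0.103,0.657,-0.37],[0,0,-0.218]],[[0.103,0.657,-0.37],[0,0,-0.218]],[[0.103,0.657,-0.3],[0,0,-0.218]],[[0.103,0.657,-0.2],[0,0,-0.218]],[[0.103,0.657,-0.12],[0,0,-0.218]],[[0.103,0.657,-0.08],[0,0,-0.218]],[[0.103,0.657,-0.069],[0,0,-0.218]],[[0.103,0.657,-0.069],[0,0,-0.218]],[[0.11,0.655,-0.069],[0,0,-0.218]],[[0.118,0.653,-0.069],[0,0,-0.218]],[[0.125,0.652,-0.069],[0,0,-0.218]],[[0.125,0.652,-0.069],[0,0,-0.218]],[[0.125,0.652,-0.069],[0,0,-0.218]]]'

```text
time: 9.4
tool_pos: [0.6176, 0.0118, 0.0241]
tcp_rot: [2.081, 2.346, -0.004]
wrist_force: [0.3, -13.5, -1.8]
width: 0.698
grip_force: 28.4
```

```bash
cat >> h.py <<'E'
def chk():
    s=bot.read_state();d=F-s['tool_pos'][:2];print('force',s['wrist_force'].round(1),'s',(d@e_*1000).round(2),'lat',(-d@np.array([e_[1],-e_[0]])*1000).round(2),'z',s['tool_pos'][2].round(4),'w',s['width'].round(3))
E
python3 - <<'E'
from h import *
chk();plan(S(73,.024),96.8)
E
```

```text
Traceback (most recent call last):
  File "h.py", line 67, in chk
    s=bot.read_state();d=F-s['tool_pos'][:2];print('force',s['wrist_force'].round(1),'s',(d@e_*1000).round(2),'lat',(-d@np.array([e_[1],-e_[0]])*1000).round(2),'z',s['tool_pos'][2].round(4),'w',s['width'].round(3))
                                                                                                                                                                                                  ^^^^^^^^^^^^^^^^
AttributeError: 'float' object has no attribute 'round'
```

Call:
play_rows --rows '[[[-0.004,0,0.003],[0,0,0]],[[-0.009,0,0.006],[0,0,0]],[[-0.009,0,0.006],[0,0,0]],[[-0.009,0,0.006],[0,0,0]]]'

```text
time: 9.73
tool_pos: [0.6179, 0.0118, 0.0228]
tcp_rot: [2.084, 2.347, -0.0]
wrist_force: [-0.0, -7.2, 0.9]
width: 0.699
grip_force: 28.9
```

Call:
play_rows --rows '[[[0,0,0],[0,0,0]],[[0,0,0],[0,0,0]],[[0,0,0],[0,0,0]],[[0,0,0],[0,0,0]],[[0,0,0],[0,0,0]],[[0,0,0],[0,0,0]]]' --claw 1

```text
time: 10.23
tool_pos: [0.6169, 0.0134, 0.0217]
tcp_rot: [-2.086, -2.349, -0.0]
wrist_force: [0.8, 0.0, 0.5]
width: 0.997
grip_force: 0.0
```

```bash
sed -i "s/s\['width'\].round(3)/round(float(s['width']),3)/" h.py
python3 - <<'E'
from h import *
snap('wrist','w6');chk()
plan((.4453,-.2678,.10),89);plan((.4453,-.2678,.15),89)
E
```

```text
force [ 0.2  0.5 -0.8] s 72.41 lat -0.14 z 0.0217 w 0.996
shift [-1.036 -0.814 -0.313] turn [-0.    -0.     0.173] now [0.6168 0.0134 0.0217] yaw 96.8
shift [-1.036 -0.814 -0.513] turn [-0.    -0.     0.173] now [0.6168 0.0134 0.0217] yaw 96.8
```

View pics/w6.png

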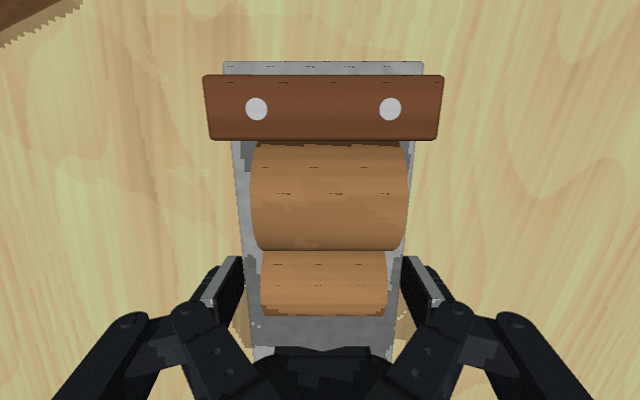

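Dowel42 (260–387, rows 250–316) touches dowel52, and the row looks square. Now I'll move above dowel32.

Call:
play_rows --rows '[[[0,0,-0.15],[0,0,0]],[[0,0,-0.3],[0,0,0]],[[0,0,-0.45],[0,0,0]],[[-1,-0.82,-0.5],[0,0,0.173]],[[-1,-0.82,-0.5],[0,0,0.173]],[[-1,-0.82,-0.5],[0,0,0.173]],[[-1,-0.82,-0.5],[0,0,0.173]],[[-1,-0.82,-0.5],[0,0,0.173]],[[-1,-0.82,-0.5],[0,0,0.173]],[[-1,-0.82,-0.5],[0,0,0.173]],[[-1,-0.82,-0.5],[0,0,0.173]],[[-1,-0.82,-0.5],[0,0,0.173]],[[-1,-0.82,-0.5],[0,0,0.173]],[[-1,-0.82,-0.5],[0,0,0.173]],[[-1,-0.82,-0.5],[0,0,0.173]]]'

```text
time: 11.53
tool_pos: [0.4434, -0.2584, 0.1467]
tcp_rot: [-2.239, -2.203, -0.001]
wrist_force: [0.7, -0.7, -0.1]
width: 0.998
grip_force: 0.0
```

Run:
```python
from h import *
s=snap('wrist','w7');print(s['tool_pos'])
n=proj('w7',(.4453,-.2678,.02));m=fit('w7',32,n,(.4453,-.2678,179),half=55);print(n,m)
x,y,a=m[0];yw=(a-90)%180
plan((x,y,.06),yw);plan((x,y,.004),yw)
```

```text
[ 0.44341938 -0.25841333  0.14666078]
[324.20883687 201.40248163] (array([  0.4446,  -0.2672, 180.0015]), np.float64(0.1))
shift [-0.036  0.005  0.346] turn [-0.    -0.001 -0.02 ] now [ 0.4435 -0.2583  0.1466] yaw 89.09
shift [-0.036  0.005  0.57 ] turn [-0.    -0.001 -0.02 ] now [ 0.4435 -0.2583  0.1466] yaw 89.09
```

Call:
play_rows --rows '[[[-0.036,0.005,0.12],[0,0,-0.02]],[[-0.036,0.005,0.24],[0,0,-0.02]],[[-0.036,0.005,0.36],[0,0,-0.02]],[[-0.036,0.005,0.46],[0,0,-0.02]],[[-0.036,0.005,0.54],[0,0,-0.02]],[[-0.036,0.005,0.57],[0,0,-0.02]],[[-0.036,0.005,0.57],[0,0,-0.02]]]'

```text
time: 12.17
tool_pos: [0.4427, -0.2661, 0.0019]
tcp_rot: [-2.218, -2.218, 0.001]
wrist_force: [1.2, 0.5, -0.2]
width: 1.003
grip_force: 0.0
```

Call:
play_rows --rows '[[[0,0,0],[0,0,0]],[[0,0,0],[0,0,0]],[[0,0,0],[0,0,0]],[[0,0,0],[0,0,0]],[[0,0,0],[0,0,0]],[[0,0,0],[0,0,0]],[[0,0,0],[0,0,0]]]' --claw -1

```text
time: 12.75
tool_pos: [0.4456, -0.2693, 0.0061]
tcp_rot: [2.221, 2.217, 0.002]
wrist_force: [0.4, 1.9, 6.9]
width: 0.696
grip_force: 27.6
```

Run:
```python
from h import *
s=snap('wrist','w8');print(s['tool_pos'],s['width'],s['wrist_force'])
m=fit('w8',32,(322,275),(.4446,-.2672,180),half=90);print(m, tcp(s)[:3,:3].T@(np.array([*m[0][:2],.021])-s['tool_pos']))
```

```text
[ 0.44560313 -0.2692695   0.00608938] 0.6960955316926323 [0.3918827  1.85275707 6.94546495]
(array([  0.4448,  -0.2681, 179.8884]), np.float64(0.04)) [ 0.00114262 -0.00075727 -0.0149151 ]
```

Run:
```python
from h import *
plan(S(114,.09),96.8)
```

```text
shift [ 0.966  0.704 -0.335] turn [ 0.004  0.002 -0.154] now [ 0.4456 -0.2693  0.0061] yaw 89.88
```

Call:
play_rows --rows '[[[0,0,-0.15],[0,0,0]],[[0,0,-0.3],[0,0,0]],[[0.05,0.03,-0.4],[0,0,-0.05]],[[0.966,0.704,-0.4],[0,0,-0.154]],[[0.966,0.704,-0.4],[0,0,-0.154]],[[0.966,0.704,-0.4],[0,0,-0.154]],[[0.966,0.704,-0.4],[0,0,-0.154]],[[0.966,0.704,-0.4],[0,0,-0.154]],[[0.966,0.704,-0.4],[0,0,-0.154]],[[0.966,0.704,-0.4],[0,0,-0.154]],[[0.966,0.704,-0.4],[0,0,-0.154]],[[0.966,0.704,-0.4],[0,0,-0.154]],[[0.966,0.704,-0.35],[0,0,-0.154]],[[0.966,0.704,-0.34],[0,0,-0.154]],[[0.966,0.704,-0.34],[0,0,-0.154]]]'

```text
time: 14.05
tool_pos: [0.6178, -0.0283, 0.087]
tcp_rot: [-2.085, -2.345, 0.004]
wrist_force: [-0.1, 0.3, 0.2]
width: 0.699
grip_force: 27.7
```

Run:
```python
from h import *
chk();plan(S(114,.022),96.8);plan(S(107.5,.022),96.8)
```

```text
force [-0.1  0.3  0.2] s 113.93 lat -4.14 z 0.087 w 0.699
shift [-0.     0.018  0.26 ] turn [-0.006 -0.001 -0.001] now [ 0.6178 -0.0283  0.087 ] yaw 96.73
shift [0.026 0.018 0.26 ] turn [-0.006 -0.001 -0.001] now [ 0.6178 -0.0283  0.087 ] yaw 96.73
```

Call:
play_rows --rows '[[[0,0.021,0.1],[0,0,0]],[[0,0.021,0.18],[0,0,0]],[[0,0.021,0.23],[0,0,0]],[[0,0.021,0.258],[0,0,0]],[[0,0.021,0.258],[0,0,0]],[[0.007,0.021,0.258],[0,0,0]],[[0.014,0.021,0.258],[0,0,0]],[[0.022,0.021,0.258],[0,0,0]],[[0.022,0.021,0.258],[0,0,0]],[[0.022,0.021,0.258],[0,0,0]]]'

```text
time: 14.88
tool_pos: [0.6251, -0.0256, 0.026]
tcp_rot: [2.079, 2.349, -0.007]
wrist_force: [-1.5, -14.4, -1.4]
width: 0.696
grip_force: 27.5
```

Run:
```python
from h import *
chk()
```

```text
force [ -1.5 -14.4  -1.4] s 112.06 lat 3.48 z 0.026 w 0.696
```

Call:
play_rows --rows '[[[-0.006,-0.006,0.006],[0,0,0]],[[-0.012,-0.01,0.01],[0,0,0]],[[-0.012,-0.01,0.01],[0,0,0]],[[-0.012,-0.01,0.01],[0,0,0]]]'

```text
time: 15.22
tool_pos: [0.6242, -0.0257, 0.0239]
tcp_rot: [2.082, 2.348, 0.001]
wrist_force: [-0.1, -6.9, 0.3]
width: 0.692
grip_force: 27.9
```

Run:
```python
from h import *
chk();snap('wrist','w9')
P={52:(322,80,26.5),42:(322,170,73)}
for k,(u,v,s) in P.items():
    try:
        m=fit('w9',k,(u,v),(*S(s,0)[:2],6.8),z0=.015,half=75);d=F-m[0][:2];print(k,m,d@e_*1000,-d@np.array([e_[1],-e_[0]])*1000)
    except Exception as x: print(x)
```

```text
force [-0.1 -6.9  0.3] s 112.09 lat 2.59 z 0.0239 w 0.692
52 (array([0.6124, 0.0676, 6.6266]), np.float64(0.197)) 18.049105366711714 1.876111793401084
42 (array([0.6153, 0.0413, 6.5734]), np.float64(0.361)) 44.50746973800246 1.6416874004489705
```

View pics/w9.png

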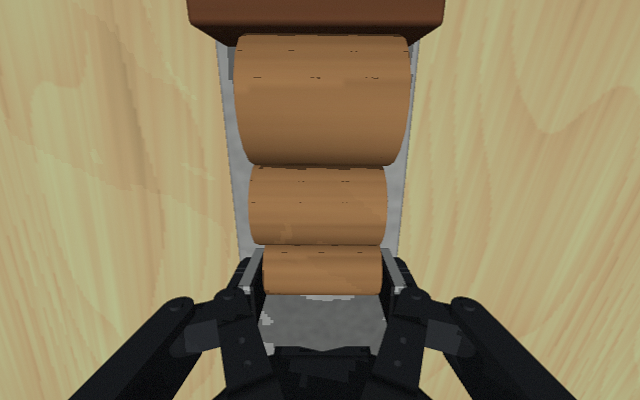

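Dowel32 touches dowel42. Mid-columns are 322.5, 318 and 322, against a board mid of about 319, so it sits about 2 mm to one side. I'll shift it 2 mm, lower and release.

Call:
play_rows --rows '[[[0,-0.005,0.004],[0,0,0]],[[0,-0.01,0.008],[0,0,0]],[[0,-0.01,0.008],[0,0,0]],[[0,-0.01,0.008],[0,0,0]]]'

```text
time: 15.6
tool_pos: [0.6234, -0.0257, 0.0226]
tcp_rot: [2.081, 2.346, 0.004]
wrist_force: [2.2, -6.1, 0.2]
width: 0.697
grip_force: 27.9
```

Call:
play_rows --rows '[[[0,0,0],[0,0,0]],[[0,0,0],[0,0,0]],[[0,0,0],[0,0,0]],[[0,0,0],[0,0,0]],[[0,0,0],[0,0,0]],[[0,0,0],[0,0,0]]]' --claw 1

```text
time: 16.1
tool_pos: [0.6201, -0.0244, 0.0202]
tcp_rot: [-2.085, -2.35, 0.0]
wrist_force: [0.5, -0.5, -0.3]
width: 1.001
grip_force: 0.0
```

Run:
```python
from h import *
chk();plan((.4653,.2376,.15),106);plan((.54,.05,.15),100)
```

```text
force [ 0.5 -0.5 -0.3] s 110.27 lat -1.33 z 0.0202 w 1.001
shift [ 1.114 -0.49  -0.519] turn [-0.    -0.    -0.203] now [ 0.6201 -0.0244  0.0202] yaw 96.84
shift [ 0.334 -0.283 -0.519] turn [-0.   -0.   -0.07] now [ 0.6201 -0.0244  0.0202] yaw 96.84
```

Call:
play_rows --rows '[[[0,0,-0.15],[0,0,0]],[[0,0,-0.3],[0,0,0]],[[0,0,-0.45],[0,0,0]],[[1,-0.49,-0.52],[0,0,-0.2]],[[1,-0.49,-0.52],[0,0,-0.2]],[[1,-0.49,-0.52],[0,0,-0.2]],[[1,-0.49,-0.52],[0,0,-0.2]],[[1,-0.49,-0.52],[0,0,-0.2]],[[1,-0.49,-0.52],[0,0,-0.2]],[[1,-0.49,-0.52],[0,0,-0.2]],[[1,-0.49,-0.52],[0,0,-0.2]],[[1,-0.49,-0.52],[0,0,-0.2]],[[1,-0.49,-0.52],[0,0,-0.2]],[[1,-0.49,-0.52],[0,0,-0.2]]]'

```text
time: 17.27
tool_pos: [0.4695, 0.2082, 0.1502]
tcp_rot: [1.895, 2.505, -0.0]
wrist_force: [0.0, 1.0, 1.2]
width: 0.999
grip_force: 0.0
```

Run:
```python
from h import *
s=snap('wrist','w10');print(s['tool_pos'])
n=proj('w10',(.4653,.246,.01));m=fit('w10',22,n,(.4653,.246,-164),half=55);print(n,m)
c=proj('w10',(.4455,.138,.014));print(c,fit('w10','chock',c,(.4455,.138,-152),half=60))
x,y,a=m[0];yw=(a-90)%180
plan((x,y,.06),yw);plan((x,y,.002),yw)
```

```text
[0.46951706 0.20823785 0.15019102]
[328.21920407 153.84181156] (array([   0.464 ,    0.2492, -161.2559]), np.float64(0.085))
[284.66880873 241.89592927] (array([ 4.457000e-01,  1.408000e-01, -1.522657e+02]), np.float64(0.057))
shift [0.165 0.023 0.361] turn [-0.     0.    -0.067] now [0.4696 0.2081 0.1502] yaw 105.75
shift [0.165 0.023 0.593] turn [-0.     0.    -0.067] now [0.4696 0.2081 0.1502] yaw 105.75
```

View pics/w10.png

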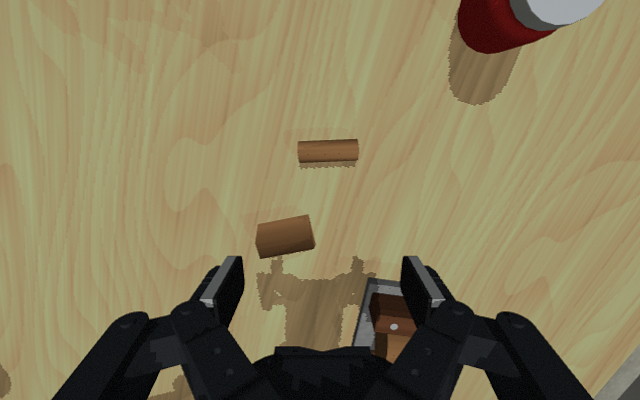

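Wrist view: dowel22 at (328,151), the chock at (285,237), and the red jar well clear at top right.

Call:
play_rows --rows '[[[0.1,0.023,0.1],[0,0,-0.05]],[[0.165,0.023,0.2],[0,0,-0.05]],[[0.165,0.023,0.35],[0,0,-0.05]],[[0.165,0.023,0.48],[0,0,-0.05]],[[0.165,0.023,0.57],[0,0,-0.05]],[[0.165,0.023,0.593],[0,0,-0.05]],[[0.165,0.023,0.593],[0,0,-0.05]],[[0.165,0.023,0.593],[0,0,-0.05]]]'

```text
time: 17.98
tool_pos: [0.4643, 0.2499, 0.0025]
tcp_rot: [1.846, 2.541, 0.001]
wrist_force: [0.7, -0.7, -0.3]
width: 0.999
grip_force: 0.0
```

Call:
play_rows --rows '[[[0,0,0],[0,0,0]],[[0,0,0],[0,0,0]],[[0,0,0],[0,0,0]],[[0,0,0],[0,0,0]],[[0,0,0],[0,0,0]],[[0,0,0],[0,0,0]],[[0,0,0],[0,0,0]]]' --claw -1

```text
time: 18.57
tool_pos: [0.4653, 0.251, 0.0043]
tcp_rot: [1.843, 2.541, 0.006]
wrist_force: [0.9, -0.8, 7.1]
width: 0.697
grip_force: 27.0
```

Run:
```python
from h import *
s=snap('wrist','w11');print(s['tool_pos'],s['width'],s['wrist_force'])
m=fit('w11',22,(322,275),(.464,.249,-162),half=80);print(m, tcp(s)[:3,:3].T@(np.array([*m[0][:2],.011])-s['tool_pos']))
plan((.464,.05,.15),100);plan(S(141,.09),96.8)
```

```text
[0.4652636  0.25097106 0.00432438] 0.6965602482493568 [ 0.9284596  -0.80305468  7.06625221]
(array([   0.4657,    0.2486, -162.089 ]), np.float64(0.051)) [-0.00238819 -0.00029314 -0.00667734]
shift [-0.762 -0.252 -0.584] turn [ 0.005 -0.001  0.18 ] now [0.4652 0.251  0.0043] yaw 108.09
shift [-1.361  0.23  -0.342] turn [ 0.005 -0.001  0.251] now [0.4652 0.251  0.0043] yaw 108.09
```

Call:
play_rows --rows '[[[0,0,-0.15],[0,0,0]],[[0,0,-0.3],[0,0,0]],[[0,0,-0.45],[0,0,0]],[[-0.65,0,-0.5],[0,0,0.2]],[[-0.65,0,-0.5],[0,0,0.2]],[[-0.65,0,-0.5],[0,0,0.2]],[[-0.65,0,-0.5],[0,0,0.2]],[[-0.65,0,-0.5],[0,0,0.2]],[[-0.65,0,-0.5],[0,0,0.2]],[[-0.65,0,-0.5],[0,0,0.2]]]'

```text
time: 19.45
tool_pos: [0.5136, 0.0958, 0.1274]
tcp_rot: [-2.04, -2.389, -0.001]
wrist_force: [0.4, -0.0, -0.5]
width: 0.7
grip_force: 27.9
```

Run:
```python
from h import *
snap('wrist','w12');print(proj('w12',(.4457,.14,.014)));
c=proj('w12',(.4457,.14,.014));print(fit('w12','chock',c,(.4457,.14,-152),half=60))
plan(S(139.5,.09),96.8);plan(S(139.5,.02),96.8)
im=cv2.imread('pics/w12.png');u,v=c.astype(int);a=im[max(0,v-60):v+60,max(0,u-80):u+80];cv2.imwrite('pics/c12.png',cv2.resize(a,None,fx=4,fy=4,interpolation=cv2.INTER_CUBIC))
```

```text
[256.21837903 140.4429569 ]
(array([ 4.458000e-01,  1.410000e-01, -1.520014e+02]), np.float64(0.048))
shift [-0.662  0.346  0.148] turn [-0.    -0.001  0.051] now [0.5133 0.0964 0.1271] yaw 99.09
shift [-0.662  0.346  0.428] turn [-0.    -0.001  0.051] now [0.5133 0.0964 0.1271] yaw 99.09
```

View pics/c12.png

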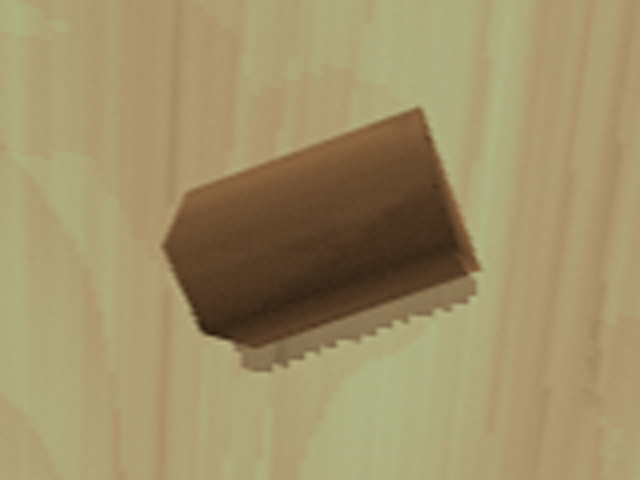

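Run:
```python
import h; from h import *
base=np.array([(-.02,0),(.02,0),(.01,.028),(-.01,.028)])
th=np.arctan2(.028,.01)
def rot(a,flip=1):
    c,s=np.cos(a),np.sin(a);q=(base-base.mean(0))*[flip,1]@np.array([[c,-s],[s,c]]).T;return q-[(q[:,0].max()+q[:,0].min())/2,q[:,1].min()]
for nm,sec in(('base',rot(0)),('inverted',rot(np.pi)),('slopeR',rot(-(np.pi-th))),('slopeL',rot(np.pi-th))):
    def pts2(kind,x,y,yaw,z0=0,sec=sec):
        a=np.radians(yaw);u=np.array([np.cos(a),np.sin(a),0]);v=np.array([-np.sin(a),np.cos(a),0])
        return np.array([np.array([x,y,z0])+e*.03*u+p*v+np.array([0,0,k]) for e in(-1,1) for p,k in sec])
    h.pts=pts2
    for f in('w12','w10'): print(nm,f,sec.round(4).tolist() if f=='w12' else '',fit(f,'c',proj(f,(.4457,.14,.014)),(.4457,.14,-152),half=60))
```

```text
base w12 [[-0.02, 0.0], [0.02, 0.0], [0.01, 0.028], [-0.01, 0.028]] (array([ 4.458000e-01,  1.410000e-01, -1.520014e+02]), np.float64(0.048))
base w10  (array([ 4.454000e-01,  1.407000e-01, -1.526622e+02]), np.float64(0.058))
inverted w12 [[0.02, 0.028], [-0.02, 0.028], [-0.01, 0.0], [0.01, 0.0]] (array([ 4.462000e-01,  1.409000e-01, -1.506862e+02]), np.float64(0.159))
inverted w10  (array([ 4.419000e-01,  1.500000e-01, -1.524493e+02]), np.float64(0.084))
slopeR w12 [[-0.0048, 0.0377], [-0.0182, 0.0], [0.0115, 0.0], [0.0182, 0.0188]] (array([ 4.452000e-01,  1.419000e-01, -1.523122e+02]), np.float64(0.053))
slopeR w10  (array([ 4.451000e-01,  1.430000e-01, -1.525018e+02]), np.float64(0.089))
slopeL w12 [[0.0182, 0.0], [0.0048, 0.0377], [-0.0182, 0.0188], [-0.0115, 0.0]] (array([ 4.45700e-01,  1.40900e-01, -1.51168e+02]), np.float64(0.076))
slopeL w10  (array([ 4.457000e-01,  1.453000e-01, -1.600838e+02]), np.float64(0.187))
```

Run:
```python
from h import *
b=[(-.02,0),(.02,0),(.01,.028),(-.01,.028)];sr=[(-.0048,.0377),(-.0182,0),(.0115,0),(.0182,.0188)]
for nm,sec,(x,y,a) in(('base',b,(.4457,.1408,-152.2)),('slopeR',sr,(.4452,.1422,-152.4))):
    a=np.radians(a);u=np.array([np.cos(a),np.sin(a),0]);v=np.array([-np.sin(a),np.cos(a),0])
    for e in(-1,1): print(nm,e,[proj('w4',np.array([x,y,k])+e*.03*u+p*v).round().astype(int).tolist() for p,k in sec])
```

```text
base -1 [[62, 15], [108, 92], [50, 68], [19, 20]]
base 1 [[-29, 61], [22, 132], [-53, 117], [-87, 74]]
slopeR -1 [[1, 23], [63, 16], [97, 74], [76, 84]]
slopeR 1 [[-111, 80], [-29, 61], [10, 115], [-20, 128]]
```

The base-down model matches the chock corners read in w4 to within a couple of pixels, so the chock stands on its base. I'll set dowel22 down about 5 mm short so the pads miss dowel32, and the chock will close the gap.

Call:
play_rows --rows '[[[-0.662,0.346,0],[0,0,0.05]],[[-0.662,0.346,0],[0,0,0.05]],[[-0.662,0.346,0],[0,0,0.05]],[[-0.662,0.346,0],[0,0,0.05]],[[-0.662,0.346,0],[0,0,0.05]],[[-0.662,0.346,0.1],[0,0,0.05]],[[-0.662,0.346,0.2],[0,0,0.05]],[[-0.662,0.346,0.25],[0,0,0.05]],[[-0.662,0.346,0.25],[0,0,0.05]]]'

```text
time: 20.25
tool_pos: [0.6215, -0.052, 0.06]
tcp_rot: [-2.078, -2.346, 0.007]
wrist_force: [0.0, 0.5, -0.2]
width: 0.693
grip_force: 27.9
```

Run:
```python
from h import *
chk();plan(S(140.5,.0195),96.8);snap('wrist','w13')
cv2.imwrite('pics/w13.png',cv2.imread('pics/w13.png'))
```

```text
force [ 0.   0.5 -0.2] s 137.89 lat -3.2 z 0.06 w 0.693
shift [-0.011  0.014  0.162] turn [-0.01  -0.003  0.003] now [ 0.6215 -0.052   0.06  ] yaw 96.94
```

Call:
play_rows --rows '[[[-0.011,0.012,0.06],[0,0,0]],[[-0.011,0.012,0.11],[0,0,0]],[[-0.011,0.012,0.145],[0,0,0]],[[-0.011,0.012,0.16],[0,0,0]],[[-0.011,0.012,0.16],[0,0,0]],[[-0.011,0.012,0.16],[0,0,0]]]'

```text
time: 20.8
tool_pos: [0.6283, -0.0564, 0.0243]
tcp_rot: [-2.085, -2.349, 0.0]
wrist_force: [-0.3, 0.5, -0.1]
width: 0.694
grip_force: 27.9
```

Run:
```python
from h import *
chk()
```

```text
force [-0.3  0.5 -0.1] s 143.03 lat 3.02 z 0.0243 w 0.694
```

Call:
play_rows --rows '[[[0.008,-0.012,0.01],[0,0,0]],[[0.008,-0.012,0.02],[0,0,0]],[[0.008,-0.012,0.02],[0,0,0]],[[0.008,-0.012,0.02],[0,0,0]],[[0.008,-0.012,0.02],[0,0,0]]]'

```text
time: 21.22
tool_pos: [0.6254, -0.0548, 0.0198]
tcp_rot: [2.085, 2.35, 0.0]
wrist_force: [0.2, 0.5, -0.3]
width: 0.694
grip_force: 27.9
```

Run:
```python
from h import *
chk()
```

```text
force [ 0.2  0.5 -0.3] s 141.12 lat 0.34 z 0.0198 w 0.694
```

Call:
play_rows --rows '[[[0,0,0.004],[0,0,0]],[[0,0,0.006],[0,0,0]],[[0,0,0.006],[0,0,0]]]'

```text
time: 21.47
tool_pos: [0.6257, -0.0548, 0.0194]
tcp_rot: [2.085, 2.35, 0.0]
wrist_force: [-3.0, 0.4, 5.9]
width: 0.692
grip_force: 28.7
```

Call:
play_rows --rows '[[[0,0,0],[0,0,0]],[[0,0,0],[0,0,0]],[[0,0,0],[0,0,0]],[[0,0,0],[0,0,0]],[[0,0,0],[0,0,0]],[[0,0,0],[0,0,0]]]' --claw 1

```text
time: 21.97
tool_pos: [0.6252, -0.0547, 0.0178]
tcp_rot: [-2.085, -2.35, 0.0]
wrist_force: [-0.1, -0.6, 0.1]
width: 1.0
grip_force: 0.0
```

Call:
play_rows --rows '[[[0,0,-0.15],[0,0,0]],[[0,0,-0.3],[0,0,0]],[[0,0,-0.3],[0,0,0]],[[0,0,-0.3],[0,0,0]]]'

```text
time: 22.3
tool_pos: [0.6283, -0.0551, 0.0968]
tcp_rot: [2.081, 2.345, 0.006]
wrist_force: [-0.9, 0.1, 0.3]
width: 1.002
grip_force: 0.0
```

```bash
cat >> h.py <<'E'
def look(fn,k,z0,s):
    n=proj(fn,(*S(s,0)[:2],z0+.02))
    m=fit(fn,k,n,(*S(s,0)[:2],6.8),z0=z0,half=70);d=F-m[0][:2];print(k,'px',n.round(),'s',(d@e_*1000).round(1),'lat',(-d@np.array([e_[1],-e_[0]])*1000).round(1),'yaw',m[0][2].round(1),m[1])
E
python3 - <<'E'
from h import *
snap('wrist','w14');chk();look('w14',22,.015,142.5)
plan((.4457,.1409,.12),117.8);plan((.4457,.1409,.003),117.8)
E
```

```text
force [ 0.  -0.4 -0.5] s 141.34 lat 1.27 z 0.0945 w 1.003
22 px [318. 218.] s 100.8 lat -0.1 yaw 10.5 0.434
shift [ 0.864 -0.624 -0.104] turn [ 0.003  0.002 -0.466] now [ 0.6264 -0.0549  0.0945] yaw 96.83
shift [ 0.864 -0.626  0.364] turn [ 0.003  0.002 -0.466] now [ 0.6264 -0.0549  0.0945] yaw 96.83
```

```bash
cat >> h.py <<'E'
def prof(fn,s0=0,s1=210,ds=5,z=.03):
    "brown extent across the board at each s"
    im=cv2.imread(f'pics/{fn}.png');hsv=cv2.GaussianBlur(cv2.cvtColor(im,cv2.COLOR_BGR2HSV),(3,3),0)
    m=(hsv[...,1]>110)&(hsv[...,0]<20)
    for v in range(int(s0),int(s1),int(ds)):
        r=np.flatnonzero(m[v,225:420]);g=np.flatnonzero(r)
        print(v,(r.min()+225,r.max()+225,r.size) if r.size else None,end=' ')
E
python3 - <<'E'
from h import *
prof('w14',100,330,4);print()
for s,z in((26,.067),(72.7,.057),(109.4,.047),(142.5,.037),(142.5+11,.026),(142.5-11,.026)): print(s,[proj('w14',(*(np.array(S(s,0)[:2])+l*np.array([e_[1],-e_[0]])),z)).round(0).tolist() for l in(-.03,.03)])
E
```

```text
100 None 104 (np.int64(273), np.int64(360), 88) 108 (np.int64(272), np.int64(360), 89) 112 (np.int64(272), np.int64(361), 90) 116 (np.int64(271), np.int64(361), 91) 120 (np.int64(271), np.int64(361), 91) 124 (np.int64(271), np.int64(361), 91) 128 (np.int64(271), np.int64(361), 91) 132 (np.int64(271), np.int64(361), 91) 136 (np.int64(272), np.int64(360), 89) 140 (np.int64(272), np.int64(360), 89) 144 (np.int64(272), np.int64(360), 89) 148 (np.int64(273), np.int64(359), 87) 152 (np.int64(274), np.int64(358), 85) 156 (np.int64(275), np.int64(357), 83) 160 (np.int64(280), np.int64(356), 77) 164 (np.int64(280), np.int64(358), 79) 168 (np.int64(279), np.int64(358), 80) 172 (np.int64(279), np.int64(358), 80) 176 (np.int64(279), np.int64(358), 80) 180 (np.int64(279), np.int64(358), 80) 184 (np.int64(279), np.int64(358), 80) 188 (np.int64(279), np.int64(358), 80) 192 (np.int64(280), np.int64(357), 78) 196 (np.int64(281), np.int64(356), 76) 200 None 204 (np.int64(282), np.int64(353), 72) 208 (np.int64(281), np.int64(353), 73) 212 (np.int64(281), np.int64(353), 73) 216 (np.int64(281), np.int64(353), 73) 220 (np.int64(282), np.int64(353), 72) 224 (np.int64(282), np.int64(353), 72) 228 None 232 None 236 None 240 None 244 None 248 None 252 None 256 None 260 None 264 None 268 None 272 None 276 None 280 None 284 None 288 None 292 None 296 None 300 None 304 None 308 None 312 None 316 None 320 None 324 None 328 None 
26 [[262.0, 45.0], [371.0, 46.0]]
72.7 [[270.0, 131.0], [364.0, 131.0]]
109.4 [[276.0, 182.0], [359.0, 182.0]]
142.5 [[280.0, 219.0], [356.0, 219.0]]
153.5 [[282.0, 226.0], [353.0, 226.0]]
131.5 [[281.0, 201.0], [354.0, 201.0]]
```

Call:
play_rows --rows '[[[0,0,-0.1],[0,0,-0.1]],[[0.864,-0.624,-0.14],[0,0,-0.466]],[[0.864,-0.624,-0.14],[0,0,-0.466]],[[0.864,-0.624,-0.14],[0,0,-0.466]],[[0.864,-0.624,-0.14],[0,0,-0.466]],[[0.864,-0.624,-0.14],[0,0,-0.466]],[[0.864,-0.624,-0.14],[0,0,-0.466]],[[0.864,-0.624,-0.14],[0,0,-0.466]],[[0.864,-0.624,-0.14],[0,0,-0.466]],[[0.864,-0.624,-0.1],[0,0,-0.466]],[[0.864,-0.624,-0.1],[0,0,-0.466]],[[0.864,-0.624,-0.1],[0,0,-0.466]],[[0.864,-0.624,-0.1],[0,0,-0.466]]]'

```text
time: 23.43
tool_pos: [0.4451, 0.1402, 0.1172]
tcp_rot: [-1.624, -2.688, 0.002]
wrist_force: [0.2, 0.4, -0.2]
width: 0.998
grip_force: 0.0
```

Run:
```python
from h import *
snap('wrist','w15');c=proj('w15',(.4457,.1409,.014));m=fit('w15','chock',c,(.4457,.1409,-152.2),half=70);print(c,m)
x,y,a=m[0];plan((x,y,.003),a+270)
```

```text
[323.19808454 200.01109376] (array([ 4.455000e-01,  1.408000e-01, -1.526111e+02]), np.float64(0.054))
shift [0.001 0.002 0.458] turn [-0.001 -0.     0.007] now [0.4453 0.1403 0.1176] yaw 117.71
```

Call:
play_rows --rows '[[[0.001,0.002,0.12],[0,0,0.005]],[[0.001,0.002,0.24],[0,0,0.005]],[[0.001,0.002,0.36],[0,0,0.005]],[[0.001,0.002,0.43],[0,0,0.005]],[[0.001,0.002,0.458],[0,0,0.005]],[[0.001,0.002,0.458],[0,0,0.005]],[[0.001,0.002,0.458],[0,0,0.005]]]'

```text
time: 24.07
tool_pos: [0.4459, 0.1414, 0.0039]
tcp_rot: [1.629, 2.686, 0.0]
wrist_force: [0.2, 0.7, 0.2]
width: 0.996
grip_force: 0.0
```

Call:
play_rows --rows '[[[0,0,0],[0,0,0]],[[0,0,0],[0,0,0]],[[0,0,0],[0,0,0]],[[0,0,0],[0,0,0]],[[0,0,0],[0,0,0]],[[0,0,0],[0,0,0]],[[0,0,0],[0,0,0]]]' --claw -1 --newtons 40

```text
time: 24.65
tool_pos: [0.447, 0.1421, 0.0054]
tcp_rot: [1.626, 2.685, 0.004]
wrist_force: [-0.1, -0.6, 6.7]
width: 0.692
grip_force: 44.5
```

Run:
```python
from h import *
s=snap('wrist','w16');print(s['tool_pos'],s['width'],s['wrist_force'])
m=fit('w16','chock',(322,275),(.4455,.1408,-152.3),half=80);print(m, tcp(s)[:3,:3].T@(np.array([*m[0][:2],0])-s['tool_pos']))
plan(S(185,.12),96.8)
```

```text
[0.44700398 0.14207585 0.0053959 ] 0.69194939264334 [-0.07617758 -0.61996549  6.68356705]
(array([ 4.470000e-01,  1.414000e-01, -1.517493e+02]), np.float64(0.025)) [-0.00059188 -0.0003363   0.00539529]
shift [-1.193  0.206 -0.456] turn [0.005 0.    0.462] now [0.447  0.1421 0.0054] yaw 117.58
```

Call:
play_rows --rows '[[[0,0,-0.12],[0,0,0]],[[0,0,-0.27],[0,0,0]],[[0,0,-0.42],[0,0,0]],[[-0.97,0.17,-0.48],[0,0,0.45]],[[-0.97,0.17,-0.48],[0,0,0.45]],[[-0.97,0.17,-0.48],[0,0,0.45]],[[-0.97,0.17,-0.48],[0,0,0.45]],[[-0.97,0.17,-0.48],[0,0,0.45]],[[-0.97,0.17,-0.48],[0,0,0.45]],[[-0.97,0.17,-0.48],[0,0,0.45]],[[-0.97,0.17,-0.48],[0,0,0.45]],[[-0.97,0.17,-0.48],[0,0,0.45]],[[-0.97,0.17,-0.48],[0,0,0.45]]]'

```text
time: 25.78
tool_pos: [0.5938, -0.0526, 0.1231]
tcp_rot: [-2.073, -2.359, 0.001]
wrist_force: [0.2, -0.3, 0.1]
width: 0.693
grip_force: 43.7
```

Run:
```python
from h import *
chk();plan(S(182,.08),96.8)
```

```text
force [ 0.2 -0.3  0.1] s 135.21 lat -30.85 z 0.1231 w 0.693
shift [-0.189  0.122  0.172] turn [-0.002 -0.001  0.013] now [ 0.5938 -0.0526  0.1231] yaw 97.37
```

Call:
play_rows --rows '[[[-0.189,0.122,0],[0,0,0.013]],[[-0.189,0.122,0.06],[0,0,0.013]],[[-0.189,0.122,0.17],[0,0,0.013]],[[-0.189,0.122,0.27],[0,0,0.013]],[[-0.189,0.122,0.3],[0,0,0.013]],[[-0.189,0.122,0.3],[0,0,0.013]],[[-0.189,0.122,0.3],[0,0,0.013]],[[-0.189,0.122,0.3],[0,0,0.013]]]'

```text
time: 26.45
tool_pos: [0.6323, -0.0961, 0.0504]
tcp_rot: [2.084, 2.348, 0.002]
wrist_force: [0.4, -0.4, -1.1]
width: 0.692
grip_force: 43.7
```

Run:
```python
from h import *
chk();plan(S(180,.0205),96.8)
```

```text
force [ 0.4 -0.4 -1.1] s 182.93 lat 2.28 z 0.0504 w 0.692
shift [ 0.012 -0.009  0.119] turn [0.003 0.001 0.   ] now [ 0.6323 -0.0961  0.0504] yaw 96.8
```

Call:
play_rows --rows '[[[0.008,-0.009,0.06],[0,0,0]],[[0.008,-0.009,0.1],[0,0,0]],[[0.008,-0.009,0.118],[0,0,0]],[[0.008,-0.009,0.118],[0,0,0]],[[0.008,-0.009,0.118],[0,0,0]],[[0.02,-0.009,0.118],[0,0,0]],[[0.03,-0.009,0.118],[0,0,0]],[[0.038,-0.009,0.118],[0,0,0]],[[0.046,-0.009,0.118],[0,0,0]],[[0.054,-0.009,0.118],[0,0,0]],[[0.06,-0.009,0.118],[0,0,0]],[[0.066,-0.009,0.118],[0,0,0]],[[0.066,-0.009,0.118],[0,0,0]],[[0.066,-0.009,0.118],[0,0,0]]]'

```text
time: 27.62
tool_pos: [0.6287, -0.0808, 0.0204]
tcp_rot: [2.085, 2.346, 0.002]
wrist_force: [0.1, -2.1, 5.6]
width: 0.694
grip_force: 44.8
```

Run:
```python
from h import *
chk()
```

```text
force [ 0.1 -2.1  5.6] s 167.35 lat 0.45 z 0.0204 w 0.694
```

Call:
play_rows --rows '[[[0.003,0,0],[0,0,0]],[[0.006,0,0],[0,0,0]],[[0.009,0,0],[0,0,0]],[[0.012,0,0],[0,0,0]],[[0.012,0,0],[0,0,0]],[[0.012,0,0],[0,0,0]]]'

```text
time: 28.12
tool_pos: [0.6284, -0.0781, 0.0204]
tcp_rot: [2.084, 2.346, 0.002]
wrist_force: [0.1, -1.7, 5.7]
width: 0.69
grip_force: 44.8
```

Run:
```python
from h import *
chk()
```

```text
force [ 0.1 -1.7  5.7] s 164.61 lat 0.51 z 0.0204 w 0.69
```

Call:
play_rows --rows '[[[0.003,0,0],[0,0,0]],[[0.006,0,0],[0,0,0]],[[0.009,0,0],[0,0,0]],[[0.012,0,0],[0,0,0]],[[0.012,0,0],[0,0,0]],[[0.012,0,0],[0,0,0]]]'

```text
time: 28.62
tool_pos: [0.6285, -0.0762, 0.0204]
tcp_rot: [2.083, 2.345, 0.001]
wrist_force: [1.6, -5.4, 4.0]
width: 0.697
grip_force: 44.6
```

Run:
```python
from h import *
chk();snap('wrist','w17');snap('top','top1')
prof('w17',0,330,3);print()
for s,z in((72.7,.057),(109.4,.047),(136,.037),(164,.043)): print(s,[proj('w17',(*(np.array(S(s,0)[:2])+l*np.array([e_[1],-e_[0]])),z)).round(0).tolist() for l in(-.03,.03)])
```

```text
force [ 1.6 -5.4  4. ] s 162.73 lat 0.81 z 0.0204 w 0.697
0 (np.int64(235), np.int64(417), 183) 3 (np.int64(236), np.int64(417), 182) 6 (np.int64(237), np.int64(416), 180) 9 (np.int64(237), np.int64(415), 179) 12 (np.int64(238), np.int64(414), 177) 15 (np.int64(240), np.int64(413), 174) 18 (np.int64(240), np.int64(411), 172) 21 (np.int64(242), np.int64(410), 169) 24 (np.int64(243), np.int64(408), 166) 27 (np.int64(244), np.int64(407), 164) 30 (np.int64(246), np.int64(405), 160) 33 (np.int64(248), np.int64(403), 156) 36 (np.int64(251), np.int64(400), 150) 39 (np.int64(246), np.int64(393), 148) 42 (np.int64(242), np.int64(399), 158) 45 (np.int64(241), np.int64(400), 160) 48 (np.int64(240), np.int64(401), 162) 51 (np.int64(239), np.int64(402), 164) 54 (np.int64(239), np.int64(403), 165) 57 (np.int64(239), np.int64(403), 165) 60 (np.int64(238), np.int64(403), 166) 63 (np.int64(238), np.int64(403), 166) 66 (np.int64(238), np.int64(403), 166) 69 (np.int64(238), np.int64(404), 167) 72 (np.int64(238), np.int64(404), 167) 75 (np.int64(238), np.int64(404), 167) 78 (np.int64(238), np.int64(403)
[... 2459 characters left out ...]
 np.int64(380), 117) 267 (np.int64(264), np.int64(380), 117) 270 (np.int64(264), np.int64(380), 117) 273 (np.int64(264), np.int64(380), 117) 276 (np.int64(264), np.int64(379), 116) 279 (np.int64(265), np.int64(379), 115) 282 (np.int64(265), np.int64(379), 115) 285 (np.int64(265), np.int64(379), 115) 288 (np.int64(266), np.int64(379), 114) 291 (np.int64(266), np.int64(378), 113) 294 (np.int64(266), np.int64(378), 113) 297 (np.int64(266), np.int64(378), 113) 300 None 303 None 306 None 309 None 312 None 315 None 318 None 321 None 324 None 327 None 
72.7 [[237.0, 90.0], [405.0, 90.0]]
109.4 [[252.0, 182.0], [390.0, 182.0]]
136 [[261.0, 228.0], [381.0, 228.0]]
164 [[263.0, 283.0], [380.0, 282.0]]
```

Contact force is rising and the row lines up to within about 1.5 mm laterally. I'll give one last small squeeze, relax it and release.

Call:
play_rows --rows '[[[0.004,0,0],[0,0,0]],[[0.008,0,0],[0,0,0]],[[0.008,0,0],[0,0,0]],[[0.008,0,0],[0,0,0]]]'

```text
time: 29.05
tool_pos: [0.6281, -0.0734, 0.0204]
tcp_rot: [2.084, 2.345, 0.002]
wrist_force: [2.4, -4.1, 5.6]
width: 0.693
grip_force: 44.7
```

Run:
```python
from h import *
chk()
```

```text
force [ 2.4 -4.1  5.6] s 159.94 lat 0.81 z 0.0204 w 0.693
```

The chock went 3 mm beyond the geometric contact point, so the thin dowel may be riding up its slope. I'll back off 4 mm to let it settle, then check.

Call:
play_rows --rows '[[[-0.006,0,0],[0,0,0]],[[-0.012,0,0],[0,0,0]],[[-0.016,0,0],[0,0,0]],[[-0.016,0,0],[0,0,0]],[[-0.016,0,0],[0,0,0]]]'

```text
time: 29.47
tool_pos: [0.6282, -0.0754, 0.0204]
tcp_rot: [2.087, 2.347, 0.005]
wrist_force: [2.3, 1.9, 7.2]
width: 0.69
grip_force: 44.9
```

Run:
```python
from h import *
chk();snap('wrist','w18');snap('side','side1');prof('w18',195,305,3);print()
im=cv2.imread('pics/w18.png')[60:340,200:440];a=cv2.resize(im,None,fx=2,fy=2,interpolation=cv2.INTER_CUBIC)
b=cv2.imread('pics/side1.png');u,v=proj('side1',S(120,.02)).astype(int);b=b[v-35:v+35,u-40:u+40];b=cv2.resize(b,(320,280),interpolation=cv2.INTER_CUBIC)
c=np.zeros((560,800,3),np.uint8);c[:560,:480]=a;c[:280,480:]=b;cv2.imwrite('pics/c18.png',c)
for s,z in((72.7,.057),(109.4,.047),(136,.037),(164,.043)): print(s,[proj('w18',(*(np.array(S(s,0)[:2])+l*np.array([e_[1],-e_[0]])),z)).round(0).tolist() for l in(-.03,.03)])
```

```text
force [2.3 1.9 7.2] s 161.9 lat 0.59 z 0.0204 w 0.69
195 (np.int64(255), np.int64(395), 141) 198 (np.int64(256), np.int64(394), 139) 201 (np.int64(256), np.int64(394), 139) 204 (np.int64(257), np.int64(393), 137) 207 (np.int64(258), np.int64(392), 135) 210 (np.int64(259), np.int64(391), 133) 213 (np.int64(262), np.int64(388), 127) 216 (np.int64(263), np.int64(382), 120) 219 (np.int64(262), np.int64(383), 122) 222 (np.int64(262), np.int64(383), 122) 225 (np.int64(262), np.int64(383), 122) 228 (np.int64(262), np.int64(383), 122) 231 (np.int64(261), np.int64(383), 123) 234 (np.int64(262), np.int64(383), 122) 237 (np.int64(262), np.int64(383), 122) 240 (np.int64(262), np.int64(383), 122) 243 (np.int64(263), np.int64(382), 120) 246 (np.int64(264), np.int64(381), 118) 249 (np.int64(266), np.int64(378), 113) 252 (np.int64(266), np.int64(378), 113) 255 (np.int64(265), np.int64(379), 115) 258 (np.int64(265), np.int64(379), 115) 261 (np.int64(264), np.int64(380), 117) 264 (np.int64(264), np.int64(380), 117) 267 (np.int64(264), np.int64(380), 117) 270 (np.int64(264), np.int64(380), 117) 273 (np.int64(264), np.int64(380), 117) 276 (np.int64(264), np.int64(379), 116) 279 (np.int64(265), np.int64(379), 115) 282 (np.int64(265), np.int64(379), 115) 285 (np.int64(265), np.int64(379), 115) 288 (np.int64(265), np.int64(379), 115) 291 (np.int64(266), np.int64(378), 113) 294 (np.int64(266), np.int64(378), 113) 297 (np.int64(268), np.int64(378), 111) 300 None 303 None 
72.7 [[237.0, 92.0], [405.0, 92.0]]
109.4 [[253.0, 183.0], [390.0, 183.0]]
136 [[262.0, 229.0], [381.0, 229.0]]
164 [[263.0, 284.0], [380.0, 284.0]]
```

View pics/c18.png

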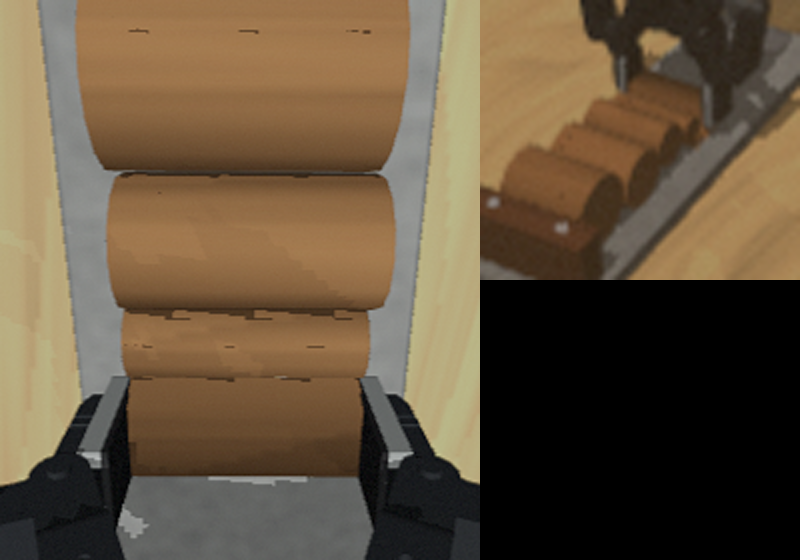

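Dowel32 and dowel22 look a few mm larger than they should, so they are wedged upward. I'll back off further to drop them onto the board.

Call:
play_rows --rows '[[[-0.008,0,0],[0,0,0]],[[-0.016,0,0],[0,0,0]],[[-0.024,0,0],[0,0,0]],[[-0.032,0,0],[0,0,0]],[[-0.032,0,0],[0,0,0]],[[-0.032,0,0],[0,0,0]],[[-0.032,0,0],[0,0,0]]]'

```text
time: 30.15
tool_pos: [0.6288, -0.083, 0.0204]
tcp_rot: [2.087, 2.347, 0.004]
wrist_force: [1.1, 2.6, 7.7]
width: 0.688
grip_force: 45.0
```

```bash
cat >> h.py <<'E'
N_=np.array([e_[1],-e_[0]])
def fitrow(fn,half,kinds=((42,72.7),(32,109.4),(22,137)),bg=None):
    "joint fit of (s,lat,z-lift) for each dowel against the brown mask, limited to rows of the picture in half"
    im=cv2.imread(f'pics/{fn}.png');hsv=cv2.GaussianBlur(cv2.cvtColor(im,cv2.COLOR_BGR2HSV),(3,3),0)
    m=((hsv[...,1]>110)&(hsv[...,0]<20)).astype(np.uint8)
    n,l,st,_=cv2.connectedComponentsWithStats(m);v=np.array([(st[l[y,x],0]) for y,x in [(0,0)]])
    out=[]
    for k,s in kinds:
        c=proj(fn,S(s,.015+k/1000));y=int(c[1]);rows=[]
        for yy in range(y-3,y+4):
            r=np.flatnonzero(m[yy,225:425]);rows.append((r.min()+225,r.max()+226) if r.size else (0,0))
        a,b=np.median(rows,0)
        # height from the 60 mm width at the silhouette: scan z
        zs=np.arange(.015+k/1000-.008,.015+k/1000+.012,.0005)
        w=[proj(fn,(*(np.array(S(s,0)[:2])+.03*N_),z))[0]-proj(fn,(*(np.array(S(s,0)[:2])-.03*N_),z))[0] for z in zs]
        z=np.interp(b-a,w,zs);print(fn,k,'width',b-a,'lift mm',((z-.015-k/1000)*1000).round(1))
E
python3 - <<'E'
from h import *
chk();snap('wrist','w19');prof('w19',130,310,4);print()
for f in('w9','w17','w18','w19'): fitrow(f,0)
E
```

```text
force [1.1 2.6 7.7] s 169.56 lat 0.3 z 0.0204 w 0.688
130 (np.int64(261), np.int64(390), 130) 134 (np.int64(259), np.int64(392), 134) 138 (np.int64(258), np.int64(393), 136) 142 (np.int64(258), np.int64(393), 136) 146 (np.int64(258), np.int64(394), 137) 150 (np.int64(257), np.int64(394), 138) 154 (np.int64(257), np.int64(394), 138) 158 (np.int64(257), np.int64(394), 138) 162 (np.int64(257), np.int64(394), 138) 166 (np.int64(257), np.int64(394), 138) 170 (np.int64(258), np.int64(394), 137) 174 (np.int64(258), np.int64(393), 136) 178 (np.int64(259), np.int64(392), 134) 182 (np.int64(260), np.int64(392), 133) 186 (np.int64(261), np.int64(390), 130) 190 (np.int64(262), np.int64(389), 128) 194 (np.int64(265), np.int64(381), 117) 198 (np.int64(264), np.int64(381), 118) 202 (np.int64(264), np.int64(382), 119) 206 (np.int64(264), np.int64(382), 119) 210 (np.int64(264), np.int64(382), 119) 214 (np.int64(264), np.int64(382), 119) 218 (np.int64(264), np.int64(382), 119) 222 (np.int64(265), np.int64(381), 117) 226 (np.int64(266), np.int64(380), 115) 230 (np.int64(270), np.int64(374), 105) 234 (n
[... 335 characters left out ...]
p.int64(380), 117) 270 (np.int64(264), np.int64(380), 117) 274 (np.int64(263), np.int64(380), 118) 278 (np.int64(265), np.int64(379), 115) 282 (np.int64(265), np.int64(379), 115) 286 (np.int64(265), np.int64(379), 115) 290 (np.int64(266), np.int64(378), 113) 294 (np.int64(266), np.int64(378), 113) 298 None 302 None 306 None 
w9 42 width 137.0 lift mm -2.8
w9 32 width 119.0 lift mm 0.7
w9 22 width 0.0 lift mm -8.0
w17 42 width 165.0 lift mm -2.2
w17 32 width 140.0 lift mm 1.6
w17 22 width 121.0 lift mm 1.6
w18 42 width 165.0 lift mm -1.7
w18 32 width 143.0 lift mm 4.7
w18 22 width 122.0 lift mm 3.1
w19 42 width 169.0 lift mm -1.8
w19 32 width 138.0 lift mm -2.4
w19 22 width 119.0 lift mm -3.2
```

Both dowels are back on the board. From the lifts I estimate true contact at TCP s ≈ 165, so I'll re-approach gently with less down-pressure.

Call:
play_rows --rows '[[[0,0,-0.006],[0,0,0]],[[0,0,-0.006],[0,0,0]],[[0.004,0,-0.006],[0,0,0]],[[0.008,0,-0.006],[0,0,0]],[[0.012,0,-0.006],[0,0,0]],[[0.016,0,-0.006],[0,0,0]],[[0.016,0,-0.006],[0,0,0]],[[0.016,0,-0.006],[0,0,0]],[[0.016,0,-0.006],[0,0,0]]]'

```text
time: 30.95
tool_pos: [0.6269, -0.0804, 0.0203]
tcp_rot: [-2.087, -2.348, 0.0]
wrist_force: [-0.5, -0.1, 2.3]
width: 0.69
grip_force: 44.2
```

Run:
```python
from h import *
chk();snap('wrist','w20');fitrow('w20',0);prof('w20',190,300,2)
g=cv2.cvtColor(cv2.imread('pics/w20.png'),cv2.COLOR_BGR2GRAY)[:,300:345].mean(1);print();print([(v,int(g[v])) for v in range(20,260,2)])
```

```text
force [-0.5 -0.1  2.3] s 166.73 lat -1.25 z 0.0203 w 0.69
w20 42 width 167.0 lift mm -2.2
w20 32 width 137.0 lift mm -2.5
w20 22 width 119.0 lift mm -2.3
190 (np.int64(264), np.int64(394), 131) 192 (np.int64(265), np.int64(393), 129) 194 (np.int64(265), np.int64(393), 129) 196 (np.int64(266), np.int64(392), 127) 198 (np.int64(268), np.int64(390), 123) 200 (np.int64(269), np.int64(383), 115) 202 (np.int64(268), np.int64(384), 117) 204 (np.int64(268), np.int64(384), 117) 206 (np.int64(268), np.int64(384), 117) 208 (np.int64(268), np.int64(385), 118) 210 (np.int64(267), np.int64(385), 119) 212 (np.int64(267), np.int64(385), 119) 214 (np.int64(267), np.int64(385), 119) 216 (np.int64(267), np.int64(385), 119) 218 (np.int64(267), np.int64(385), 119) 220 (np.int64(267), np.int64(385), 119) 222 (np.int64(267), np.int64(385), 119) 224 (np.int64(268), np.int64(384), 117) 226 (np.int64(268), np.int64(384), 117) 228 (np.int64(268), np.int64(384), 117) 230 (np.int64(269), np.int64(383), 115) 232 (np.int64(269), np.int64(382), 114) 234 (np.int64(270), np.int64(379), 110) 236 (np.int64(269), np.int
[... 1889 characters left out ...]
40, 98), (142, 111), (144, 112), (146, 107), (148, 108), (150, 111), (152, 115), (154, 119), (156, 122), (158, 124), (160, 125), (162, 123), (164, 122), (166, 120), (168, 118), (170, 116), (172, 118), (174, 118), (176, 116), (178, 116), (180, 113), (182, 111), (184, 108), (186, 104), (188, 101), (190, 94), (192, 88), (194, 81), (196, 74), (198, 60), (200, 47), (202, 78), (204, 109), (206, 112), (208, 111), (210, 112), (212, 116), (214, 120), (216, 120), (218, 120), (220, 119), (222, 120), (224, 119), (226, 117), (228, 109), (230, 102), (232, 91), (234, 51), (236, 112), (238, 108), (240, 105), (242, 103), (244, 101), (246, 99), (248, 96), (250, 95), (252, 94), (254, 94), (256, 93), (258, 91)]
```

Call:
play_rows --rows '[[[0.002,0.003,0],[0,0,0]],[[0.004,0.006,0],[0,0,0]],[[0.006,0.006,0],[0,0,0]],[[0.006,0.006,0],[0,0,0]],[[0.006,0.006,0],[0,0,0]]]'

```text
time: 31.42
tool_pos: [0.6283, -0.0786, 0.0203]
tcp_rot: [-2.087, -2.348, 0.0]
wrist_force: [-1.0, -1.2, 1.2]
width: 0.691
grip_force: 44.2
```

```bash
cat >> h.py <<'E'
def gaps(fn,s=((26,52),(72.7,42),(109.4,32),(136,22))):
    "dark seam rows along the middle of the row -> thickness in rows"
    g=cv2.cvtColor(cv2.imread(f'pics/{fn}.png'),cv2.COLOR_BGR2GRAY)[:,300:345].mean(1)
    v=[i for i in range(8,260) if g[i]<70];print(fn,'dark rows',v)
E
python3 - <<'E'
from h import *
chk();snap('wrist','w21');fitrow('w21',0);gaps('w18');gaps('w20');gaps('w21')
E
```

```text
force [-1.  -1.2  1.2] s 165.11 lat 0.31 z 0.0203 w 0.691
w21 42 width 166.0 lift mm -2.3
w21 32 width 136.0 lift mm -2.8
w21 22 width 117.0 lift mm -4.2
w18 dark rows [8, 9, 10, 11, 12, 13, 14, 15, 16, 17, 18, 19, 20, 21, 22, 23, 24, 25, 26, 27, 28, 29, 30, 31, 32, 33, 34, 35, 36, 37, 38, 39, 40, 41, 141, 142, 143, 144, 145, 146, 147, 212, 213, 214, 215]
w20 dark rows [8, 9, 10, 11, 12, 13, 14, 15, 16, 17, 18, 19, 20, 21, 22, 23, 24, 25, 26, 129, 130, 131, 132, 133, 134, 135, 136, 137, 138, 198, 199, 200, 234]
w21 dark rows [8, 9, 10, 11, 12, 13, 14, 15, 16, 17, 18, 19, 20, 21, 22, 23, 24, 25, 26, 27, 28, 29, 30, 31, 133, 134, 135, 136, 137, 138, 139, 140, 141, 142, 201, 202, 203, 237]
```

Call:
play_rows --rows '[[[0.002,0,0],[0,0,0]],[[0.004,0,0],[0,0,0]],[[0.004,0,0],[0,0,0]],[[0.004,0,0],[0,0,0]]]'

```text
time: 31.8
tool_pos: [0.6283, -0.0777, 0.0204]
tcp_rot: [-2.087, -2.348, -0.0]
wrist_force: [0.9, -0.5, -0.1]
width: 0.69
grip_force: 44.0
```

Run:
```python
from h import *
chk();snap('wrist','w22');fitrow('w22',0);gaps('w22');gaps('w17')
# predicted seam rows (contact points of touching dowels, seen at the lower dowel's crest side)
for s,z in((51.9,.0385),(72.7,.057),(93.5,.034),(109.4,.047),(125.1,.029)): print(s,proj('w22',S(s,z)).round(1))
```

```text
force [ 0.9 -0.5 -0.1] s 164.22 lat 0.47 z 0.0204 w 0.69
w22 42 width 166.0 lift mm -1.9
w22 32 width 136.0 lift mm -2.4
w22 22 width 118.0 lift mm -2.6
w22 dark rows [8, 9, 10, 11, 12, 13, 14, 15, 16, 17, 18, 19, 20, 21, 22, 23, 24, 25, 26, 27, 28, 29, 30, 31, 32, 33, 34, 135, 136, 137, 138, 139, 140, 141, 142, 143, 144, 203, 204, 205, 238]
w17 dark rows [8, 9, 10, 11, 12, 13, 14, 15, 16, 17, 18, 19, 20, 21, 22, 23, 24, 25, 26, 27, 28, 29, 30, 31, 32, 33, 34, 35, 36, 37, 38, 139, 140, 141, 142, 143, 144, 145, 146, 209, 210, 211, 245]
51.9 [321.5  30.8]
72.7 [321.5  84.8]
93.5 [321.6 137.4]
109.4 [321.6 178.2]
125.1 [321.7 199.1]
```

Call:
play_rows --rows '[[[0.002,0,0.002],[0,0,0]],[[0.002,0,0.002],[0,0,0]],[[0.002,0,0.002],[0,0,0]],[[0.002,0,0.002],[0,0,0]]]'

```text
time: 32.18
tool_pos: [0.6283, -0.0776, 0.0203]
tcp_rot: [2.087, 2.348, -0.0]
wrist_force: [0.2, -1.7, 3.0]
width: 0.692
grip_force: 44.3
```

Run:
```python
from h import *
chk();snap('wrist','w23');fitrow('w23',0);gaps('w23')
for s,z in((51.9,.0385),(93.5,.034),(125.1,.029)): print(s,proj('w23',S(s,z)).round(1))
```

```text
force [ 0.2 -1.7  3. ] s 164.13 lat 0.51 z 0.0203 w 0.692
w23 42 width 166.0 lift mm -2.0
w23 32 width 136.0 lift mm -2.5
w23 22 width 118.0 lift mm -2.6
w23 dark rows [8, 9, 10, 11, 12, 13, 14, 15, 16, 17, 18, 19, 20, 21, 22, 23, 24, 25, 26, 27, 28, 29, 30, 31, 32, 33, 34, 35, 135, 136, 137, 138, 139, 140, 141, 142, 143, 144, 203, 204, 205, 238]
51.9 [321.4  31. ]
93.5 [321.5 137.6]
125.1 [321.6 199.4]
```

Call:
play_rows --rows '[[[0.001,0,0],[0,0,0]],[[0.002,0,0],[0,0,0]],[[0.003,0,0],[0,0,0]],[[0.003,0,0],[0,0,0]],[[0.003,0,0],[0,0,0]]]'

```text
time: 32.65
tool_pos: [0.6284, -0.0773, 0.0203]
tcp_rot: [2.086, 2.347, -0.0]
wrist_force: [-0.9, -5.2, 3.8]
width: 0.691
grip_force: 44.5
```

Run:
```python
from h import *
chk();snap('wrist','w24');fitrow('w24',0);gaps('w24')
for s,z in((51.9,.0385),(93.5,.034),(125.1,.029)): print(s,proj('w24',S(s,z)).round(1))
```

```text
force [-0.9 -5.2  3.8] s 163.82 lat 0.65 z 0.0203 w 0.691
w24 42 width 165.0 lift mm -2.6
w24 32 width 135.0 lift mm -3.4
w24 22 width 118.0 lift mm -2.6
w24 dark rows [8, 9, 10, 11, 12, 13, 14, 15, 16, 17, 18, 19, 20, 21, 22, 23, 24, 25, 26, 27, 28, 29, 30, 31, 32, 33, 34, 35, 136, 137, 138, 139, 140, 141, 142, 143, 144, 145, 204, 205, 206, 239]
51.9 [321.   31.9]
93.5 [321.2 138.3]
125.1 [321.3 200. ]
```

Solid contact now: 5 N and no lift. Releasing.

Call:
play_rows --rows '[[[-0.003,0,0],[0,0,0]],[[-0.003,0,0],[0,0,0]]]'

```text
time: 32.87
tool_pos: [0.6285, -0.0773, 0.0203]
tcp_rot: [2.087, 2.348, 0.001]
wrist_force: [-1.2, -3.2, 4.9]
width: 0.697
grip_force: 44.6
```

Call:
play_rows --rows '[[[0,0,0],[0,0,0]],[[0,0,0],[0,0,0]],[[0,0,0],[0,0,0]],[[0,0,0],[0,0,0]],[[0,0,0],[0,0,0]],[[0,0,0],[0,0,0]]]' --claw 1

```text
time: 33.37
tool_pos: [0.6281, -0.0771, 0.0198]
tcp_rot: [-2.087, -2.348, 0.0]
wrist_force: [0.2, 0.3, 0.6]
width: 1.0
grip_force: 0.0
```

Run:
```python
from h import *
chk();snap('wrist','w25');fitrow('w25',0);gaps('w25');prof('w25',250,310,4)
```

```text
force [0.2 0.3 0.6] s 163.59 lat 0.31 z 0.0198 w 1.0
w25 42 width 167.0 lift mm -1.6
w25 32 width 137.0 lift mm -1.9
w25 22 width 118.0 lift mm -3.0
w25 dark rows [8, 9, 10, 11, 12, 13, 14, 15, 16, 17, 18, 19, 20, 21, 22, 23, 24, 25, 26, 27, 28, 29, 30, 31, 32, 33, 34, 35, 36, 137, 138, 139, 140, 141, 142, 143, 144, 145, 146, 205, 206, 207, 240]
250 (np.int64(267), np.int64(378), 112) 254 (np.int64(266), np.int64(379), 114) 258 (np.int64(266), np.int64(380), 115) 262 (np.int64(265), np.int64(381), 117) 266 (np.int64(264), np.int64(381), 118) 270 (np.int64(264), np.int64(381), 118) 274 (np.int64(265), np.int64(381), 117) 278 (np.int64(265), np.int64(380), 116) 282 (np.int64(265), np.int64(380), 116) 286 (np.int64(265), np.int64(380), 116) 290 (np.int64(266), np.int64(379), 114) 294 (np.int64(266), np.int64(379), 114) 298 (np.int64(266), np.int64(379), 114) 302 None 306 None
```

Call:
play_rows --rows '[[[0,0,-0.1],[0,0,0]],[[0,0,-0.25],[0,0,0]],[[0,0,-0.4],[0,0,0]],[[0,0,-0.55],[0,0,0]],[[0,0,-0.65],[0,0,0]],[[0,0,-0.65],[0,0,0]],[[0,0,-0.65],[0,0,0]],[[0,0,-0.65],[0,0,0]]]'

```text
time: 34.08
tool_pos: [0.6277, -0.0773, 0.182]
tcp_rot: [-2.087, -2.348, 0.001]
wrist_force: [-1.5, -0.3, -0.4]
width: 1.001
grip_force: 0.0
```

Run:
```python
from h import *
snap('wrist','w26');chk()
# overall check: brown mask vs model of the touching row, from above
im=cv2.imread('pics/w26.png');hsv=cv2.GaussianBlur(cv2.cvtColor(im,cv2.COLOR_BGR2HSV),(3,3),0);m=((hsv[...,1]>110)&(hsv[...,0]<20)).astype(float)
box=np.zeros_like(m)
cc=np.array([proj('w26',(*(np.array(S(s,0)[:2])+l*N_),.03)) for s in(60,200) for l in(-.046,.046)]);x0,y0=cc.min(0).astype(int);x1,y1=cc.max(0).astype(int);y0=max(y0,0);print(x0,y0,x1,y1)
box[y0:y1,x0:x1]=1
K=[(52,26),(42,72.7),(32,109.4),(22,135.9),('chock',163.9)]
def cost(p):
    g=np.zeros(m.shape,np.uint8)
    for i,(k,s) in enumerate(K):
        x,y=np.array(S(s+p[5+i]+p[-1]*0,0)[:2])+p[i]*.001*N_
        cv2.fillConvexPoly(g,np.round(hull('w26',pts(k,x,y,6.8,z0=.015))*16).astype(np.int32),255,cv2.LINE_AA,4)
    return (np.abs(g/255.-m)*box).sum()
r=minimize(cost,np.r_[np.zeros(5),np.ones(5)],method='Powell',options=dict(maxiter=8));print('lat',r.x[:5].round(1),'ds',r.x[5:10].round(1),r.fun,box.sum())
prof('w26',int(y0),min(399,y1+20),5)
```

```text
force [-0.4 -0.2 -1. ] s 163.51 lat -0.7 z 0.1809 w 0.997
275 84 368 216
lat [0.  0.4 1.2 1.  0.7] ds [ 1.  -1.   1.4 -8.8 -1.7] 375.0666666666667 12276.0
84 (np.int64(291), np.int64(354), 64) 89 (np.int64(291), np.int64(354), 64) 94 (np.int64(291), np.int64(354), 64) 99 (np.int64(291), np.int64(354), 64) 104 (np.int64(291), np.int64(353), 63) 109 (np.int64(291), np.int64(353), 63) 114 (np.int64(292), np.int64(352), 61) 119 (np.int64(293), np.int64(351), 59) 124 (np.int64(295), np.int64(352), 58) 129 (np.int64(295), np.int64(353), 59) 134 (np.int64(295), np.int64(353), 59) 139 (np.int64(295), np.int64(353), 59) 144 (np.int64(295), np.int64(352), 58) 149 (np.int64(296), np.int64(352), 57) 154 (np.int64(296), np.int64(350), 55) 159 (np.int64(296), np.int64(350), 55) 164 (np.int64(296), np.int64(350), 55) 169 (np.int64(296), np.int64(349), 54) 174 (np.int64(296), np.int64(349), 54) 179 (np.int64(296), np.int64(349), 54) 184 (np.int64(296), np.int64(349), 54) 189 (np.int64(296), np.int64(349), 54) 194 (np.int64(296), np.int64(349), 54) 199 None 204 None 209 None 214 None 219 None 224 None 229 None 234 None
```

Run:
```python
from h import *
prof('w26',10,84,4);print()
for s,z in((0,.055),(26,.067),(52,.045)): print(s,[proj('w26',(*(np.array(S(s,0)[:2])+l*N_),z)).round(1).tolist() for l in(-.03,.03)])
im=cv2.imread('pics/w26.png');g=cv2.cvtColor(im,cv2.COLOR_BGR2GRAY)[:,305:340].mean(1);print([(v,int(g[v])) for v in range(0,215,2)])
```

```text
10 (np.int64(273), np.int64(371), 99) 14 (np.int64(275), np.int64(369), 95) 18 (np.int64(282), np.int64(365), 82) 22 (np.int64(289), np.int64(360), 72) 26 (np.int64(289), np.int64(360), 72) 30 (np.int64(289), np.int64(360), 72) 34 (np.int64(289), np.int64(360), 72) 38 (np.int64(289), np.int64(360), 72) 42 (np.int64(289), np.int64(359), 71) 46 (np.int64(290), np.int64(359), 70) 50 (np.int64(290), np.int64(359), 70) 54 (np.int64(290), np.int64(358), 69) 58 (np.int64(290), np.int64(358), 69) 62 (np.int64(291), np.int64(357), 67) 66 (np.int64(292), np.int64(357), 66) 70 (np.int64(292), np.int64(356), 65) 74 (np.int64(293), np.int64(355), 63) 78 (np.int64(291), np.int64(353), 63) 82 (np.int64(291), np.int64(354), 64) 
0 [[286.1, 4.2], [358.5, 4.1]]
26 [[285.7, 36.6], [358.9, 36.5]]
52 [[289.8, 74.2], [354.7, 74.2]]
[(0, 61), (2, 63), (4, 46), (6, 19), (8, 17), (10, 32), (12, 85), (14, 94), (16, 95), (18, 95), (20, 101), (22, 102), (24, 106), (26, 106), (28, 107), (30, 105), (32, 102), (34, 103), (36, 104), (38, 105), (40, 104), (42, 103), (44, 101), (46, 99), (48, 98), (50, 97), (52, 94),
[... 198 characters left out ...]
92, 111), (94, 114), (96, 114), (98, 111), (100, 110), (102, 108), (104, 98), (106, 97), (108, 95), (110, 90), (112, 83), (114, 77), (116, 71), (118, 60), (120, 48), (122, 39), (124, 91), (126, 94), (128, 96), (130, 105), (132, 111), (134, 108), (136, 105), (138, 107), (140, 105), (142, 101), (144, 97), (146, 88), (148, 77), (150, 66), (152, 39), (154, 68), (156, 99), (158, 103), (160, 108), (162, 110), (164, 110), (166, 102), (168, 89), (170, 65), (172, 83), (174, 87), (176, 82), (178, 80), (180, 77), (182, 73), (184, 69), (186, 69), (188, 66), (190, 59), (192, 56), (194, 52), (196, 47), (198, 40), (200, 87), (202, 87), (204, 104), (206, 130), (208, 132), (210, 130), (212, 129), (214, 129)]
```

Run:
```python
from h import *
print(proj('w26',S(0,.042)),proj('w26',S(1,.042)));print(bot.read_state()['time']);print(bot.finish_job())
```

```text
[322.24086561   9.3216959 ] [322.24155691  10.6631206 ]
34.1333
the job is handed in; nothing more can be done
None
```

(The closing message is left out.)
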